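# Clamp a die-cast box with a fold-out crank handle

### The arm

A 6-joint arm with a two-finger parallel gripper is mounted at the origin on a cart in front of the work surface, level with it; the furniture and walls round the work are solid. World frame = base frame: x ahead of the robot, y to its left, z up, the work surface at z = 0. Lengths are in m, angles in rad, forces in N, time in s.
With the tool pointing down it reaches from about 0.35 to 0.85 m from the base axis. Payload 8.1 kg.
Tool frame: the origin (TCP) lies on the mounting face of the last link; the fingertips stand 186 mm ahead of it and the grasp point (between the pads) lies 167 mm ahead of it; y points along the fingers, x is the direction in which the jaws open and shut, and the axes are right-handed (so a half turn about y gives the same grasp; the last joint's range is limited). The gripper opens to 93 mm and grips with 3 to 60 N. Pads are 15 mm wide; open, the fingers measure 128 mm over their backs; the gripper's body (75 mm by 188 mm) begins 65 mm behind the grasp point.
Start: joints at [-1.337, 0.13, 1.488, -0, 1.523, -0.085], TCP at [0.188, -0.57, 0.405] pointing down, gripper open.
Joint ranges: [-2.96, 2.96], [-0.89, 2.26], [0.02, 2.5], [-1.34, 4.48], [0, 2.73], [-2.66, 2.66]. Speed limits (rad/s): [2.39, 2.39, 2.79, 3.14, 3.14, 3.14].

### API

Orientations are given as a rotation vector (axis times angle).
In Python, from plant import robot, imaging gives the robot as it stands.
- The arm moves only by the shell command python3 -m inch 'ROWS' [OPENING] [FORCE]. ROWS is JSON, a list of rows, each an object of numbers: "x", "y", "z": the shift along the tool's x, y, z in mm; "twist": the turn about the tool's y in rad. In form: [{"x": .., "y": .., "z": .., "twist": ..}, ...]. A call has 1 to 12 rows; each row shifts and turns the commanded pose from where the row before left it, along the tool's axes as they then stand; what a row does not reach is not made up. A row lasts 1/10 s, in which the tool goes at most 50 mm and 8.59 degrees, less where a joint would pass 70% of its speed; a pose out of reach is approached as far as the arm can. A call with a gripper value outside its range is refused whole. OPENING is the gripper command: -1 is shut, 1 is fully open, values between are in proportion, set as the call begins (- or left out, the last holds). The fingers move at their own pace and stop on an object; FORCE is the grip in N (left out, the last holds). Time passes only in rows, so rows that do not move let the fingers close. It gives the time, the measured TCP pose, the force and the opening at its end, in the units of the state.
- robot.read_state(): the state, without advancing time (a new reading comes with each control period).
- imaging.read_camera(name): name is "scene" or "top"; returns a dict with "color" (420x560x3 uint8, red, green, blue), "depth" (420x560 float32, m along the optical axis (not along the pixel's ray), 0 where there is no reading), "fx", "fy", "cx", "cy" (pixels), "rvec" (rotation vector, rad) and "tvec" (3), from world to camera coordinates, as OpenCV has them. Camera axes: x right, y down, z forward; pixel columns grow to the right and rows downward; lengths in m; the calibration is good to about 2 mm. A picture is of the moment at which its call begins.
- robot.close_job(): hands the job in, once; it reports no verdict.
The state is a dict: "t": time; "q": joint angles; "dq": joint speeds; "joint_torque": joint torques, N m; "tool_pos": TCP position; "orientation": TCP orientation; "force": force on the tool from outside, world axes, zero at the start; "wrist_torque": the same for the moment, N m; "opening": finger opening in m.
Only numpy, scipy, OpenCV 4.12 (cv2) and the standard library are available. Lean on these libraries where they do the work, as an engineer would, in place of code of your own. Each camera call takes 0.05 s, during which the arm holds its last target.

### The job

The grey die-cast box lies loose between the jaws of the clamping fixture and has to be held fast for work on its connectors. Swing the handwheel's folded handle up until it stands upright, crank the wheel clockwise until the moving jaw grips the box firmly against the back jaw (the crank gets heavier; stop before the box is crushed), then fold the handle flat onto the wheel again so that it is out of the way, with the box still gripped. Leave the adapters and the mouse lying beside the fixture alone.

Things in the scene. Friction and masses are not known exactly. Their poses are not given: they have to be found in the camera images.
- att_box: Grey die-cast metal box, 71 long x 43 wide x 40 high mm, with a connector at each end (110 overall), about 0.3 kg; loose on the fixture's bed, its 43 mm width between the jaws. Origin: centre of its underside; z up. Its long side is turned 0.14 rad counter-clockwise from its own x axis, so its yaw reads about 1.43 more than the fixture's.
- fixture: Rack-and-pinion clamping fixture fixed on the desk: aluminium bed 284 x 96 mm, top at 28 mm; blue-grey gear housing 88 x 84, 74 high, under the wheel. Origin on the desk below the wheel's axis; x along the bed from wheel to back jaw, z up. The blue-grey back jaw (84 wide, 42 high) is bolted somewhere else along the bed each time, face 156 to 172 mm from the origin; it is not reported.
- wheel_hub (a point): Centre of the handwheel's flat top face, 98 mm over the desk, on the wheel's vertical axis. The wheel is a solid black disc of 124 mm diameter, 12 thick, with nothing standing on its face but the handle and its hinge.
- handwheel (a joint): Wheel angle, rad, grows clockwise from above; 1 rad clockwise moves the jaw 5 mm toward the back jaw; range 0 to 13, start 2.2 to 4.2, box gripped 2.5 to 8.5 rad further on. A shaft brake (0.36 N m) holds it where it is left: 7 N at the handle while it turns free, 2 to 5 N felt just after stopping. Each 10 N of jaw force adds 0.7 to 1 N to either, so feel for the rise.
- handle_pivot (a point): Hinge pin of the folding handle, 50 mm from the wheel's axis and 16 mm above the wheel's face; it goes round with the wheel. The pin is level and square to the radius, between two cheeks 26 mm wide over all and 22 mm high.
- handle (a joint): Fold angle of the handle, rad: 0 = folded, lying level from its pin over the wheel's centre, underside 7 mm above the wheel's face; 1.57 = upright at its stop, for cranking. It swings in the plane of the wheel's axis. Friction (0.07 N m) holds it where it is left. Pinched by a hand that does not tilt, it lags up to 0.3 rad behind: then push or squeeze it upright.
- grip_point (a point): Point on the handle's axis 45 mm from its pin: 5 mm from the wheel's axis and 16 mm above the face when folded, 61 mm above the face when upright. The black grip is round, 18 mm thick, from 18 to 66 mm (free end) from the pin, and revolves on its own axis, so the hand may turn or not while cranking.
- jaw: Moving jaw with its rack, 84 wide, 42 high. Origin on the fixture's x axis, at the fixture's origin when the wheel reads 0; its rubber face is 79 mm ahead of this origin, spring-backed, yielding 1 mm per 20 N. It first slides the box 3 to 9 mm to the back jaw. A firm grip is 20 N or more, 40 N is right (about 3.5 N more at the handle than running free); over 80 N crushes the box.
- n_adapter: Silver connector adapter, 14 x 36 x 14 mm, lying on the desk left of the bed; bystander. Origin: centre of its underside.
- bnc_adapter: Second silver connector adapter, 14 x 36 x 14 mm, lying on the desk left of the bed; bystander. Origin: centre of its underside.
- mouse: Grey computer mouse, 104 x 60 x 37 mm, left of the bed's far end; bystander. Origin: centre of its underside.

How it is judged:
On the way, in this order (a step that is already met when the one before it is completed fails the run):
1. the handle stands upright (value of joint handle above 1.4 rad), for 0.2 s.
2. the jaw grips the box with 20 N or more, cranked with the handle out (contact force between jaw and att_box above 20 N and value of joint handle above 1.2 rad), for 0.2 s.
At the end, for the whole second after the job is handed in: the handle lies folded on the wheel (within 0.15 rad), the wheel is still, and the box sits level on the bed (within 4 mm and 0.06 rad), gripped by the jaw with 20 N or more (value of joint handle below 0.15 rad and contact force between jaw and att_box above 20 N and z of att_box in the frame of fixture below 0.032 m and angle between att_box's own z axis and vertical below 0.06 rad and not (velocity of joint handwheel above 0.05 rad/s) and not (velocity of joint handwheel below -0.05 rad/s)); the robot touches nothing.
It fails at once if the box is crushed: more than 80 N from the jaw (contact force between jaw and att_box above 80 N).
It fails at once if an adapter or the mouse is moved by more than 20 mm (distance of any of n_adapter, bnc_adapter, mouse from where it was at the start of the episode above 0.02 m).
It also fails if it takes over 72 s, if anything falls off the work surface, if the arm or the gripper's body presses on something with over 40 N, if the wrist force passes 120 N, or if a joint passes its speed limit or range.

## Working session

There is one attempt and no reset: what is moved stays moved. The work goes in short steps, Python scripts to look and compute and a shell command to move; the robot and the scene stay as the last step left them, time stands still between calls to the robot, and variables do not carry over. Pictures are saved under pics/ and viewed, and the job is handed in when it is done.

```bash
ls; mkdir -p pics; cat > h.py <<'E'
import numpy as np, cv2
from plant import robot, imaging
def snap(n,f):
    c=imaging.read_camera(n); cv2.imwrite('pics/'+f,c['color'][:,:,::-1]); np.save('pics/'+f[:-4]+'.npy',c,allow_pickle=True); return c
def load(f): return np.load('pics/'+f+'.npy',allow_pickle=True).item()
def ray(c,u,v):
    R=cv2.Rodrigues(np.array(c['rvec'],float))[0]; t=np.array(c['tvec'],float).ravel()
    o=-R.T@t; d=R.T@np.array([(u-c['cx'])/c['fx'],(v-c['cy'])/c['fy'],1]); return o,d
def onz(c,u,v,z):
    o,d=ray(c,u,v); return o+d*(z-o[2])/d[2]
def pts(c):
    d=c['depth'];v,u=np.mgrid[:d.shape[0],:d.shape[1]]
    R=cv2.Rodrigues(np.array(c['rvec'],float))[0]; t=np.array(c['tvec'],float).ravel()
    P=np.stack([(u-c['cx'])/c['fx']*d,(v-c['cy'])/c['fy']*d,d],-1)
    return (P-t)@R
E
python3 - <<'E'
from h import *
for n in('scene','top'):
    c=snap(n,n+'0.png'); R=cv2.Rodrigues(np.array(c['rvec']))[0]; print(n,-R.T@np.array(c['tvec']),c['fx'])
s=robot.read_state();print(s)
E
```

```text
pics
scene [ 0.18550563 -0.91215133  0.410213  ] 529.5176841793951
top [ 0.48366545 -0.25429947  0.94657391] 473.16176150769746
{'t': 0.1, 'q': array([-1.33738391e+00,  1.31065124e-01,  1.48914540e+00, -1.45600728e-05,
        1.52298638e+00, -8.54008696e-02]), 'dq': array([-0.00061394, -0.00076351, -0.00269771, -0.00034812,  0.00310063,
       -0.00068658]), 'joint_torque': array([ 6.58736772e-04, -5.61344147e+01, -4.93096161e+01,  7.70720397e-02,
        2.90917454e-02, -2.43530559e-05]), 'tool_pos': array([ 0.18803593, -0.56956515,  0.40381807]), 'orientation': array([-1.34225787,  0.97207833, -0.97004863]), 'force': array([ 0.59332164, -0.63497634, -0.66296776]), 'wrist_torque': array([0.00157113, 0.04245865, 0.02058616]), 'opening': 0.09329426490271138}
```

View pics/scene0.png

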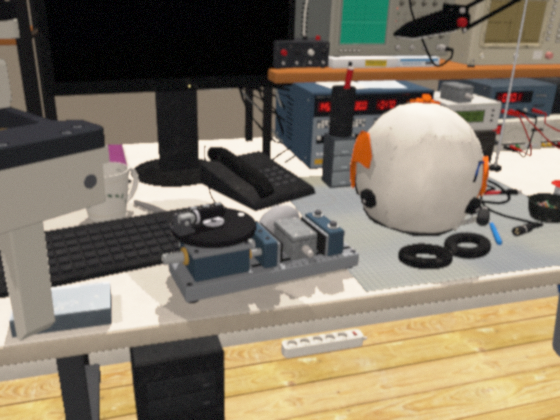

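View pics/top0.png

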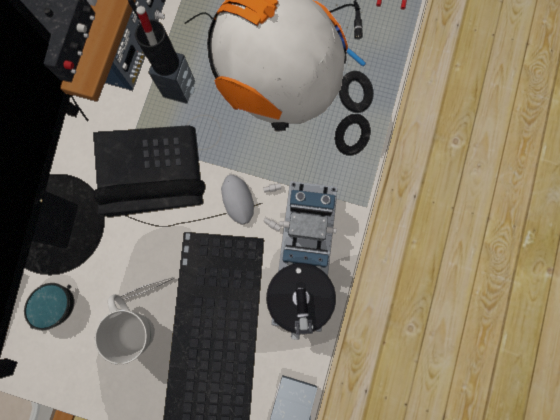

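```bash
python3 - <<'E'
from h import *
s=robot.read_state();print(cv2.Rodrigues(s['orientation'])[0].round(3))
c=load('top0');print(c['depth'].min(),c['depth'].max(),(c['depth']==0).mean())
E
```

```text
[[ 0.313 -0.     0.95 ]
 [-0.95   0.002  0.313]
 [-0.002 -1.     0.   ]]
0.0 1.850197 0.0041156462585034016
```

```bash
python3 - <<'E'
from h import *
c=load('top0');P=pts(c)
for u,v,z in [(301,298,.098),(303,324,.114),(298,270,.098),(300,200,.07),(307,265,.07),(332,188,.028),(284,345,.028)]:
    print(u,v,onz(c,u,v,z).round(4),P[v,u].round(4))
# wheel disc by depth
m=(abs(P[...,2]-.098)<.006); m=m.astype(np.uint8)
roi=np.zeros_like(m);roi[250:350,255:350]=1;m*=roi
cs,_=cv2.findContours(m,0,2);k=max(cs,key=cv2.contourArea);(u,v),r=cv2.minEnclosingCircle(k);print(u,v,r,onz(c,u,v,.098), r*.85/c['fx'])
e=cv2.fitEllipse(k);print(e,onz(c,*e[0],.098))
img=c['color'][150:360,230:370,::-1];cv2.imwrite('pics/topz0.png',cv2.resize(img,None,fx=2.8,fy=2.8,interpolation=2))
s=load('scene0');img=s['color'][190:310,150:380,::-1];cv2.imwrite('pics/scz0.png',cv2.resize(img,None,fx=3.4,fy=3.4,interpolation=2))
E
```

```text
301 298 [ 0.478  -0.2792  0.098 ] [ 0.4781 -0.2785  0.1232]
303 324 [ 0.4342 -0.2828  0.114 ] [ 0.4346 -0.2826  0.1202]
298 270 [ 0.5269 -0.2732  0.098 ] [ 0.5268 -0.2732  0.1008]
300 200 [ 0.6598 -0.2758  0.07  ] [ 0.6589 -0.2757  0.0742]
307 265 [ 0.5379 -0.2903  0.07  ] [ 0.5359 -0.289   0.1013]
332 188 [ 0.6936 -0.3399  0.028 ] [ 0.6927 -0.3395  0.0317]
284 345 [ 0.3898 -0.2505  0.028 ] [ 0.3869 -0.2504 -0.0008]
300.86322021484375 298.71697998046875 36.0466423034668 [ 0.47670424 -0.27900651  0.098     ] 0.06475511854617255
((300.6100158691406, 298.2455139160156), (68.69902801513672, 70.38483428955078), 166.77166748046875) [ 0.47751271 -0.27854956  0.098     ]
```

View pics/topz0.png

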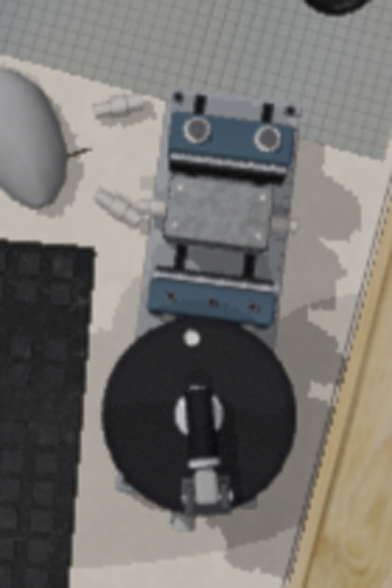

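View pics/scz0.png

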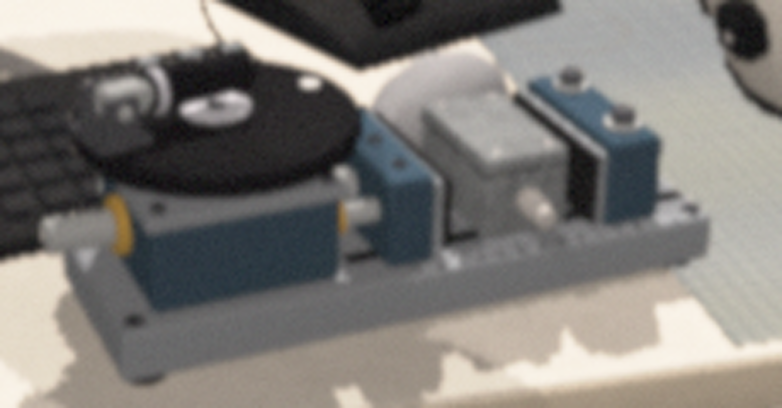

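```bash
python3 -m inch '[{"x":-7,"z":14},{"x":-15,"z":30},{"x":-17,"z":33},{"x":-17,"z":33},{"x":-17,"z":33},{"x":-17,"z":33},{"x":-17,"z":33},{"x":-17,"z":33},{"x":-17,"z":33},{"x":-17,"z":33},{"x":-17,"z":33},{"x":-12,"z":20}]' -0.1 20; python3 -m inch '[{"twist":0.1},{"twist":0.105},{},{}]'
cat >> h.py <<'E'
def pose():
    s=robot.read_state(); R=cv2.Rodrigues(s['orientation'])[0]
    p=s['tool_pos']+R[:,1]*.167
    print('t',round(s['t'],2),'grasp',p.round(4),'zang',round(float(np.arctan2(R[1,2],R[0,2])),3),'F',s['force'].round(1),'op',round(s['opening'],4),'q5',round(s['q'][5],2))
    return p,R,s
E
python3 - <<'E'
from h import *
p,R,s=pose(); print(R.T@(np.array([.4725,-.2794,.12])-p)*1000)
snap('scene','s1.png');snap('top','t1.png')
E
```

```text
t 0.1 grasp [ 0.188  -0.5693  0.2368] zang 0.319 F [ 0.6 -0.6 -0.7] op 0.0933 q5 -0.09
[-185.92624628  117.1600247   361.04408064]$[0]: bad value
$[0]: bad value
```

```bash
python3 -m inch '[{"x":-7,"y":0,"z":14,"twist":0},{"x":-15,"y":0,"z":30,"twist":0},{"x":-17,"y":0,"z":33,"twist":0},{"x":-17,"y":0,"z":33,"twist":0},{"x":-17,"y":0,"z":33,"twist":0},{"x":-17,"y":0,"z":33,"twist":0},{"x":-17,"y":0,"z":33,"twist":0},{"x":-17,"y":0,"z":33,"twist":0},{"x":-17,"y":0,"z":33,"twist":0},{"x":-17,"y":0,"z":33,"twist":0},{"x":-17,"y":0,"z":33,"twist":0},{"x":-12,"y":0,"z":20,"twist":0}]' -0.1 20; python3 -m inch '[{"x":0,"y":0,"z":0,"twist":0.1},{"x":0,"y":0,"z":0,"twist":0.105},{"x":0,"y":0,"z":0,"twist":0}]'
python3 - <<'E'
from h import *
p,R,s=pose(); print(R.T@(np.array([.4725,-.2794,.12])-p)*1000)
snap('scene','s1.png');snap('top','t1.png')
E
```

```text
t: 1.4
tool_pos: [0.4738, -0.2761, 0.4048]
orientation: [-1.343, 0.97, -0.97]
force: [0.4, 0.0, -0.4]
opening: 0.0416
t: 1.7
tool_pos: [0.4726, -0.2778, 0.4047]
orientation: [-1.26, 1.126, -1.125]
force: [0.3, 0.4, -0.6]
opening: 0.0419
t 1.7 grasp [ 0.4726 -0.2778  0.2377] zang 0.113 F [ 0.3  0.4 -0.6] op 0.0419 q5 0.83
[  1.65013791 117.67896603  -0.25178074]
```

View pics/s1.png

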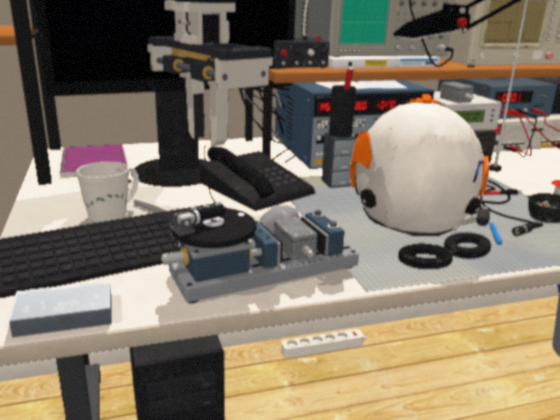

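View pics/t1.png

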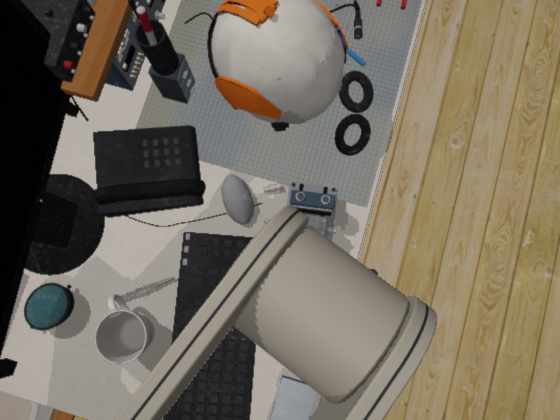

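```bash
python3 -m inch '[{"x":1.6,"y":15,"z":0,"twist":0},{"x":0,"y":15,"z":0,"twist":0},{"x":0,"y":15,"z":0,"twist":0},{"x":0,"y":15,"z":0,"twist":0},{"x":0,"y":15,"z":0,"twist":0},{"x":0,"y":12,"z":0,"twist":0},{"x":0,"y":7,"z":0,"twist":0},{"x":0,"y":0,"z":0,"twist":0}]'
python3 - <<'E'
from h import *
p,R,s=pose(); print(R.T@(np.array([.4725,-.2794,.12])-p)*1000)
s=snap('scene','s2.png');img=s['color'][120:290,120:380,::-1];cv2.imwrite('pics/s2z.png',cv2.resize(img,None,fx=3,fy=3,interpolation=2))
E
```

```text
t: 2.6
tool_pos: [0.4721, -0.2804, 0.3093]
orientation: [-1.261, 1.127, -1.123]
force: [-0.2, -0.1, 0.2]
opening: 0.0418
t 2.6 grasp [ 0.4719 -0.2802  0.1423] zang 0.114 F [-0.2 -0.1  0.2] op 0.0418 q5 0.83
[-0.69871366 22.30945439  0.7703541 ]
```

View pics/s2z.png

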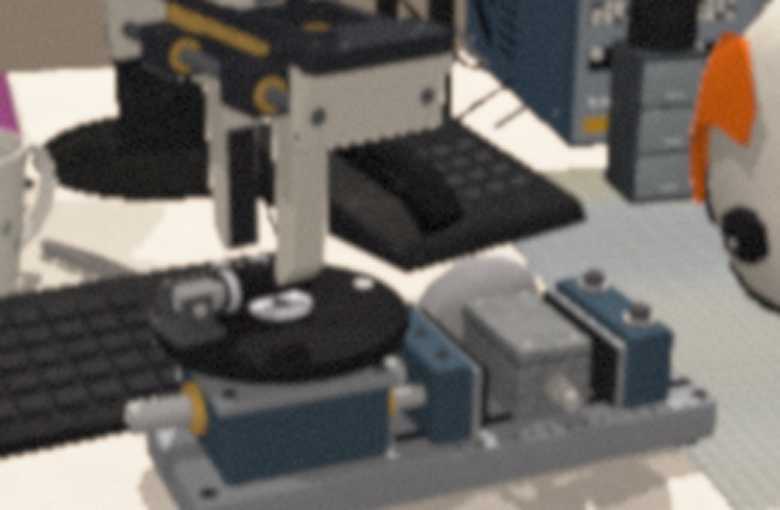

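```bash
python3 -m inch '[{"x":-0.7,"y":8,"z":0,"twist":0},{"x":0,"y":8,"z":0,"twist":0},{"x":0,"y":6,"z":0,"twist":0},{"x":0,"y":0,"z":0,"twist":0}]'; python3 -m inch '[{"x":0,"y":0,"z":0,"twist":0},{"x":0,"y":0,"z":0,"twist":0},{"x":0,"y":0,"z":0,"twist":0},{"x":0,"y":0,"z":0,"twist":0}]' -1 15
python3 - <<'E'
from h import *
pose()
s=snap('scene','s3.png');img=s['color'][120:290,120:380,::-1];cv2.imwrite('pics/s3z.png',cv2.resize(img,None,fx=3,fy=3,interpolation=2))
E
```

```text
t: 3.05
tool_pos: [0.472, -0.2796, 0.2874]
orientation: [-1.261, 1.127, -1.123]
force: [-0.9, 0.1, -0.7]
opening: 0.0419
t: 3.45
tool_pos: [0.4725, -0.2799, 0.2891]
orientation: [-1.26, 1.125, -1.125]
force: [0.3, 0.2, 1.3]
opening: 0.0175
t 3.45 grasp [ 0.4726 -0.2799  0.1221] zang 0.114 F [0.3 0.2 1.3] op 0.0175 q5 0.83
```

View pics/s3z.png

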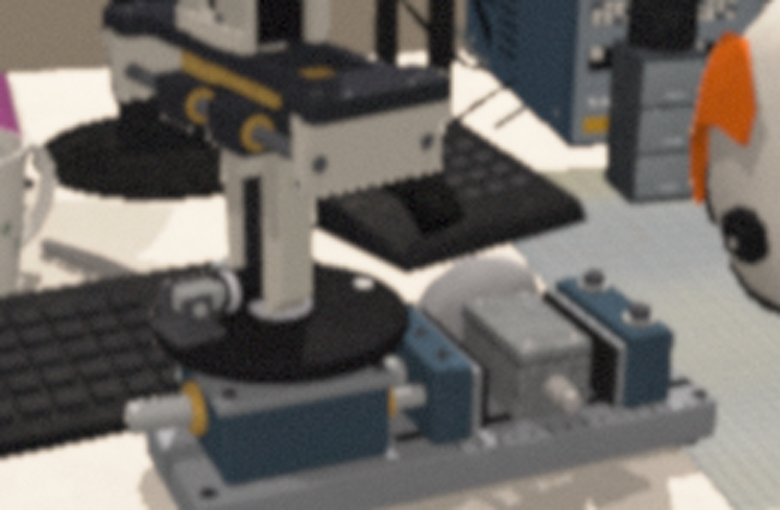

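```bash
python3 -m inch '[{"x":0,"y":-5.9,"z":-0.4,"twist":0},{"x":0,"y":-5.8,"z":-1.1,"twist":0},{"x":0,"y":-5.6,"z":-1.9,"twist":0},{"x":0,"y":-5.3,"z":-2.6,"twist":0},{"x":0,"y":-4.9,"z":-3.3,"twist":0},{"x":0,"y":-4.4,"z":-3.9,"twist":0},{"x":0,"y":0,"z":0,"twist":0}]'
python3 - <<'E'
from h import *
pose()
s=snap('scene','s4.png');img=s['color'][120:290,120:380,::-1];cv2.imwrite('pics/s4z.png',cv2.resize(img,None,fx=3,fy=3,interpolation=2))
E
```

```text
t: 4.2
tool_pos: [0.4589, -0.2814, 0.3215]
orientation: [-1.261, 1.125, -1.125]
force: [-0.7, 2.3, 0.1]
opening: 0.0174
t 4.2 grasp [ 0.4589 -0.2814  0.1545] zang 0.114 F [-0.7  2.3  0.1] op 0.0174 q5 0.81
```

View pics/s4z.png

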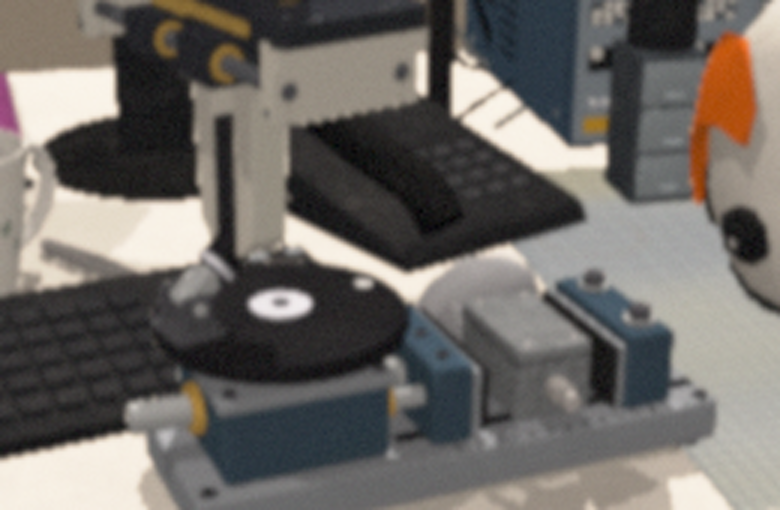

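```bash
python3 -m inch '[{"x":0,"y":-3.9,"z":-4.4,"twist":0},{"x":0,"y":-3.3,"z":-4.9,"twist":0},{"x":0,"y":-2.6,"z":-5.3,"twist":0},{"x":0,"y":-1.9,"z":-5.6,"twist":0},{"x":0,"y":-1.1,"z":-5.8,"twist":0},{"x":0,"y":-0.4,"z":-5.9,"twist":0},{"x":0,"y":0,"z":0,"twist":0}]'
python3 - <<'E'
from h import *
pose()
s=snap('scene','s5.png');img=s['color'][120:290,120:380,::-1];cv2.imwrite('pics/s5z.png',cv2.resize(img,None,fx=3,fy=3,interpolation=2))
E
```

```text
t: 4.95
tool_pos: [0.427, -0.2851, 0.3349]
orientation: [-1.261, 1.125, -1.125]
force: [-0.9, 4.6, 5.4]
opening: 0.0132
t 4.95 grasp [ 0.427  -0.2851  0.1679] zang 0.114 F [-0.9  4.6  5.4] op 0.0132 q5 0.77
```

View pics/s5z.png

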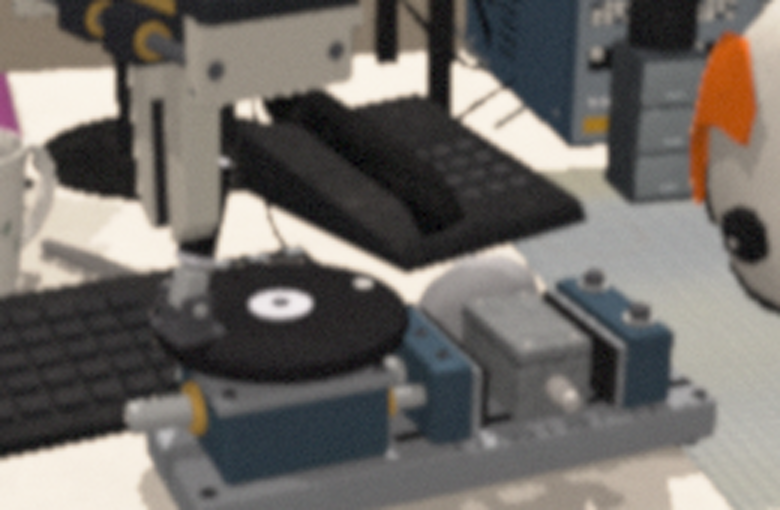

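```bash
python3 -m inch '[{"x":0,"y":0,"z":0,"twist":0},{"x":0,"y":0,"z":0,"twist":0},{"x":0,"y":2,"z":0,"twist":-0.06},{"x":0,"y":2,"z":0,"twist":-0.14},{"x":0,"y":2,"z":0,"twist":-0.14},{"x":0,"y":2,"z":0,"twist":-0.14},{"x":0,"y":0,"z":0,"twist":-0.14},{"x":0,"y":0,"z":0,"twist":-0.14},{"x":0,"y":0,"z":0,"twist":-0.14},{"x":0,"y":0,"z":0,"twist":-0.14},{"x":0,"y":0,"z":0,"twist":-0.14},{"x":0,"y":0,"z":0,"twist":-0.14}]' 0.8 15; python3 -m inch '[{"x":0,"y":0,"z":0,"twist":-0.14},{"x":0,"y":0,"z":0,"twist":-0.11},{"x":0,"y":0,"z":0,"twist":0}]'
python3 - <<'E'
from h import *
p,R,s=pose();print(R.T@(np.array([.4278,-.2845,.16])-p)*1000)
s=snap('scene','s6.png');img=s['color'][120:290,120:380,::-1];cv2.imwrite('pics/s6z.png',cv2.resize(img,None,fx=3,fy=3,interpolation=2))
E
```

```text
t: 6.2
tool_pos: [0.4275, -0.2852, 0.3255]
orientation: [-1.569, 0.104, -0.103]
force: [-0.6, 0.8, -0.7]
opening: 0.0839
t: 6.5
tool_pos: [0.4275, -0.2852, 0.3255]
orientation: [-1.569, -0.089, 0.091]
force: [-0.5, 0.3, 0.0]
opening: 0.0833
t 6.5 grasp [ 0.4274 -0.2852  0.1585] zang 1.685 F [-0.5  0.3  0. ] op 0.0833 q5 -0.8
[ 0.52485777 -1.4800702   0.6884002 ]
```

View pics/s6z.png

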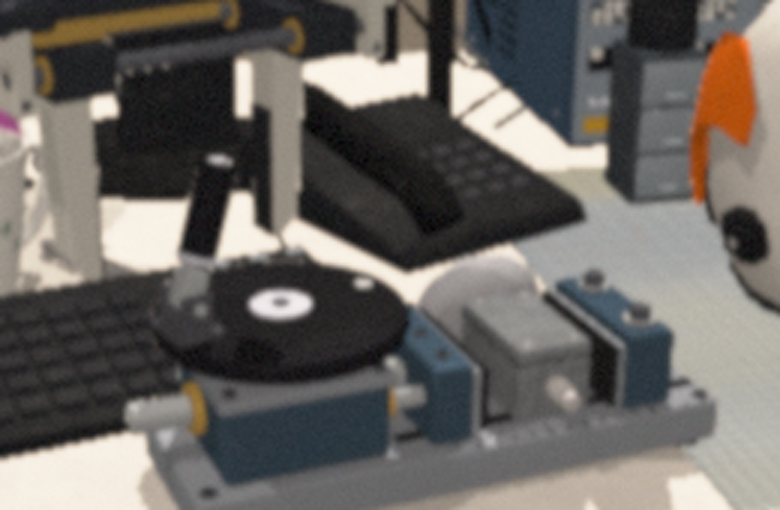

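```bash
python3 -m inch '[{"x":-1,"y":0,"z":0,"twist":0},{"x":0,"y":0,"z":0,"twist":0},{"x":0,"y":0,"z":0,"twist":0},{"x":0,"y":0,"z":0,"twist":0},{"x":0,"y":0,"z":0,"twist":0},{"x":0,"y":0,"z":0,"twist":0},{"x":0,"y":0,"z":0,"twist":0}]' -1 30
python3 - <<'E'
from h import *
p,R,s=pose();print(R.T@(np.array([.4278,-.2845,.16])-p)*1000)
s=snap('scene','s7.png');img=s['color'][120:290,120:380,::-1];cv2.imwrite('pics/s7z.png',cv2.resize(img,None,fx=3,fy=3,interpolation=2))
E
```

```text
t: 7.25
tool_pos: [0.4267, -0.2852, 0.3261]
orientation: [-1.569, -0.089, 0.088]
force: [2.5, 0.2, 1.5]
opening: 0.0324
t 7.25 grasp [ 0.4268 -0.2853  0.1591] zang 1.684 F [2.5 0.2 1.5] op 0.0324 q5 -0.8
[ 1.09484613 -0.91697919  0.64949067]
```

View pics/s7z.png

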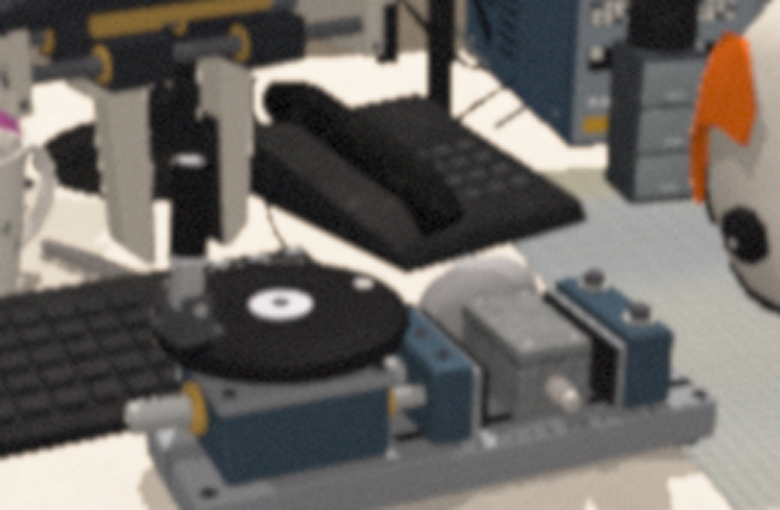

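```bash
python3 -m inch '[{"x":0,"y":0,"z":0,"twist":0},{"x":0,"y":0,"z":0,"twist":0},{"x":0,"y":0,"z":0,"twist":0}]' -1 30
python3 - <<'E'
from h import *
p,R,s=pose();print(R.T@(np.array([.4278,-.2845,.16])-p)*1000)
s=snap('scene','s8.png');img=s['color'][120:290,120:380,::-1];cv2.imwrite('pics/s8z.png',cv2.resize(img,None,fx=3,fy=3,interpolation=2))
E
```

```text
t: 7.6
tool_pos: [0.4275, -0.285, 0.326]
orientation: [-1.569, -0.092, 0.086]
force: [9.6, 0.7, -2.5]
opening: 0.0174
t 7.6 grasp [ 0.4281 -0.285   0.159 ] zang 1.684 F [ 9.6  0.7 -2.5] op 0.0174 q5 -0.8
[-0.24502166 -0.96834613  0.50712319]
```

View pics/s8z.png

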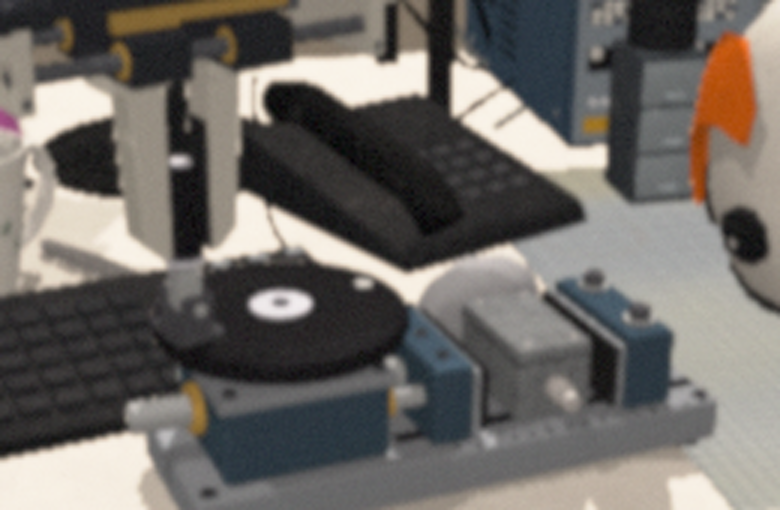

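```bash
cat > rows.py <<'E'
import numpy as np,json,sys
a,b,n=float(sys.argv[1]),float(sys.argv[2]),int(sys.argv[3]);r=50
s=np.linspace(a,b,n+1);X=np.round(-r*np.cos(s),1);Z=np.round(r*np.sin(s),1)
print(json.dumps([dict(x=round(float(X[i+1]-X[i]),1),y=0,z=round(float(Z[i+1]-Z[i]),1),twist=0) for i in range(n)]))
E
for i in 0 1 2 3; do python3 rows.py $(python3 -c "print(1.8*$i,1.8*$i+1.8)") 12;done
python3 - <<'E'
from h import *
c=load('top0');P=pts(c)
h=np.array([.4775,-.2788]);
# profile along bed direction at several lateral lines; 
for yaw in (0,):
  m=(P[...,2]>.05)&(P[...,2]<.085)
  ys,xs=np.nonzero(m)
  sel=(ys>175)&(ys<268)&(xs>280)&(xs<340)
  pp=P[ys[sel],xs[sel]]
  img=(m*255).astype(np.uint8)[170:275,270:350];cv2.imwrite('pics/m.png',cv2.resize(img,None,fx=6,fy=5,interpolation=0))
E
```

```text
[{"x": 0.6, "y": 0, "z": 7.5, "twist": 0}, {"x": 1.6, "y": 0, "z": 7.3, "twist": 0}, {"x": 2.8, "y": 0, "z": 6.9, "twist": 0}, {"x": 3.7, "y": 0, "z": 6.5, "twist": 0}, {"x": 4.7, "y": 0, "z": 5.9, "twist": 0}, {"x": 5.5, "y": 0, "z": 5.1, "twist": 0}, {"x": 6.2, "y": 0, "z": 4.2, "twist": 0}, {"x": 6.8, "y": 0, "z": 3.2, "twist": 0}, {"x": 7.1, "y": 0, "z": 2.2, "twist": 0}, {"x": 7.5, "y": 0, "z": 1.1, "twist": 0}, {"x": 7.5, "y": 0, "z": -0.1, "twist": 0}, {"x": 7.4, "y": 0, "z": -1.1, "twist": 0}]
[{"x": 7.1, "y": 0, "z": -2.3, "twist": 0}, {"x": 6.7, "y": 0, "z": -3.2, "twist": 0}, {"x": 6.2, "y": 0, "z": -4.3, "twist": 0}, {"x": 5.5, "y": 0, "z": -5.1, "twist": 0}, {"x": 4.6, "y": 0, "z": -5.9, "twist": 0}, {"x": 3.7, "y": 0, "z": -6.5, "twist": 0}, {"x": 2.7, "y": 0, "z": -7.0, "twist": 0}, {"x": 1.6, "y": 0, "z": -7.3, "twist": 0}, {"x": 0.5, "y": 0, "z": -7.5, "twist": 0}, {"x": -0.6, "y": 0, "z": -7.5, "twist": 0}, {"x": -1.8, "y": 0, "z": -7.3, "twist": 0}, {"x": -2.8, "y": 0, "z": -6.9, "twist": 0}]
[{"x": -3.8, "y": 0, "z": -6.5, "twist": 0}, {"x": -4.7, "y": 0, "z": -5.
[... 261 characters left out ...]
0.1, "twist": 0}, {"x": -7.4, "y": 0, "z": 1.2, "twist": 0}, {"x": -7.1, "y": 0, "z": 2.3, "twist": 0}, {"x": -6.7, "y": 0, "z": 3.4, "twist": 0}, {"x": -6.1, "y": 0, "z": 4.3, "twist": 0}]
[{"x": -5.5, "y": 0, "z": 5.1, "twist": 0}, {"x": -4.5, "y": 0, "z": 6.0, "twist": 0}, {"x": -3.7, "y": 0, "z": 6.5, "twist": 0}, {"x": -2.6, "y": 0, "z": 7.0, "twist": 0}, {"x": -1.6, "y": 0, "z": 7.4, "twist": 0}, {"x": -0.4, "y": 0, "z": 7.4, "twist": 0}, {"x": 0.7, "y": 0, "z": 7.5, "twist": 0}, {"x": 1.8, "y": 0, "z": 7.3, "twist": 0}, {"x": 2.8, "y": 0, "z": 6.9, "twist": 0}, {"x": 3.9, "y": 0, "z": 6.4, "twist": 0}, {"x": 4.8, "y": 0, "z": 5.8, "twist": 0}, {"x": 5.6, "y": 0, "z": 5.0, "twist": 0}]
```

View pics/m.png

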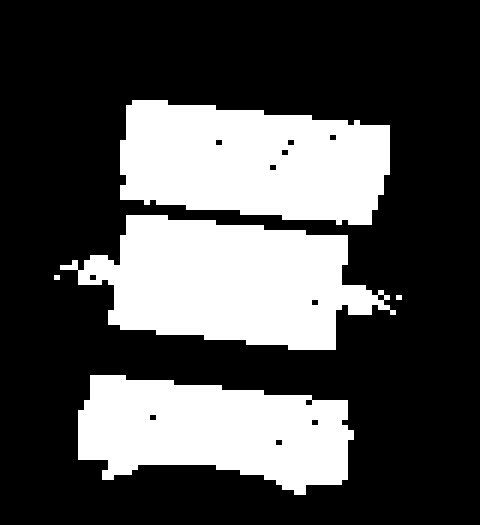

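```bash
python3 -m inch '[{"x": 0.6, "y": 0, "z": 7.5, "twist": 0}, {"x": 1.6, "y": 0, "z": 7.3, "twist": 0}, {"x": 2.8, "y": 0, "z": 6.9, "twist": 0}, {"x": 3.7, "y": 0, "z": 6.5, "twist": 0}]' -1 40; python3 - <<'E'
from h import *
p,R,s=pose();d=(p[:2]-[.4775,-.2788])*1000;print(np.hypot(*d),(np.pi+.113-np.arctan2(d[1],d[0]))%6.283)
s=snap('scene','s9.png');img=s['color'][120:290,120:380,::-1];cv2.imwrite('pics/s9z.png',cv2.resize(img,None,fx=3,fy=3,interpolation=2))
E
```

```text
t: 8.05
tool_pos: [0.4324, -0.2573, 0.3261]
orientation: [-1.573, -0.09, 0.087]
force: [5.3, -10.4, -5.1]
opening: 0.0175
t 8.05 grasp [ 0.4327 -0.258   0.1591] zang 1.683 F [  5.3 -10.4  -5.1] op 0.0175 q5 -0.75
49.41553910561818 0.5474671573654466
```

View pics/s9z.png

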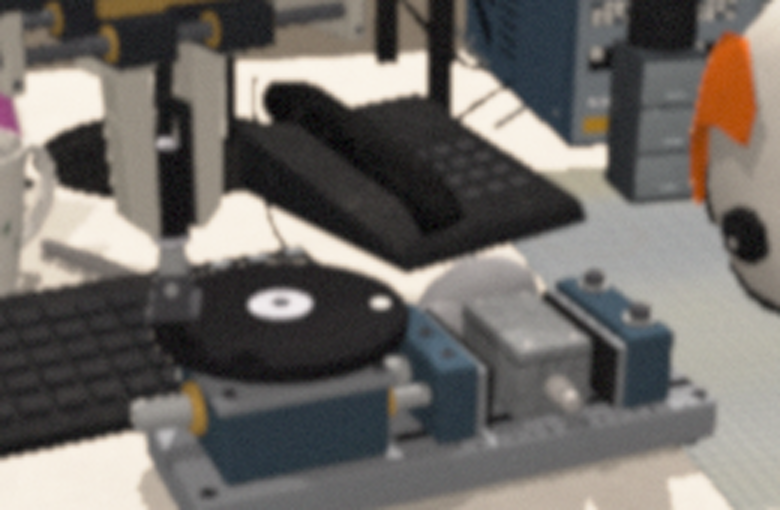

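```bash
cat >> h.py <<'E'
def crank():
    p,R,s=pose();d=(p[:2]-[.4775,-.2788])*1000;f=np.arctan2(d[1],d[0])
    er=np.array([np.cos(f),np.sin(f)]);et=np.array([np.sin(f),-np.cos(f)])
    print('r',np.hypot(*d).round(2),'s',((np.pi+.113-f)%6.283).round(3),'Frad',(s['force'][:2]@er).round(2),'Ftan',(s['force'][:2]@et).round(2))
E
python3 -m inch '[{"x": 4.7, "y": 0, "z": 5.9, "twist": 0}, {"x": 5.5, "y": 0, "z": 5.1, "twist": 0}, {"x": 6.2, "y": 0, "z": 4.2, "twist": 0}, {"x": 6.8, "y": 0, "z": 3.2, "twist": 0}, {"x": 7.1, "y": 0, "z": 2.2, "twist": 0}, {"x": 7.5, "y": 0, "z": 1.1, "twist": 0}]'; python3 -c "from h import *;crank()"; python3 -m inch '[{"x": 7.5, "y": 0, "z": -0.1, "twist": 0}, {"x": 7.4, "y": 0, "z": -1.1, "twist": 0},{"x": 7.1, "y": 0, "z": -2.3, "twist": 0}, {"x": 6.7, "y": 0, "z": -3.2, "twist": 0}, {"x": 6.2, "y": 0, "z": -4.3, "twist": 0}]'; python3 - <<'E'
from h import *
crank()
s=snap('scene','s10.png');img=s['color'][120:290,120:380,::-1];cv2.imwrite('pics/s10z.png',cv2.resize(img,None,fx=3,fy=3,interpolation=2))
crank()
E
```

```text
t: 8.7
tool_pos: [0.4664, -0.2309, 0.3259]
orientation: [-1.57, -0.086, 0.091]
force: [-7.5, -2.1, 6.7]
opening: 0.0172
t 8.7 grasp [ 0.4658 -0.2311  0.1589] zang 1.683 F [-7.5 -2.1  6.7] op 0.0172 q5 -0.67
r 49.11 s 1.444 Frad -0.27 Ftan -7.81
t: 9.2
tool_pos: [0.5028, -0.2365, 0.3259]
orientation: [-1.566, -0.087, 0.091]
force: [-6.3, 7.9, 8.7]
opening: 0.0177
t 9.2 grasp [ 0.5023 -0.2361  0.1589] zang 1.684 F [-6.3  7.9  8.7] op 0.0177 q5 -0.65
r 49.4 s 2.21 Frad 3.68 Ftan -9.41
t 9.25 grasp [ 0.5033 -0.2367  0.159 ] zang 1.684 F [-2.1  4.9  4. ] op 0.0175 q5 -0.65
r 49.39 s 2.234 Frad 3.03 Ftan -4.37
```

View pics/s10z.png

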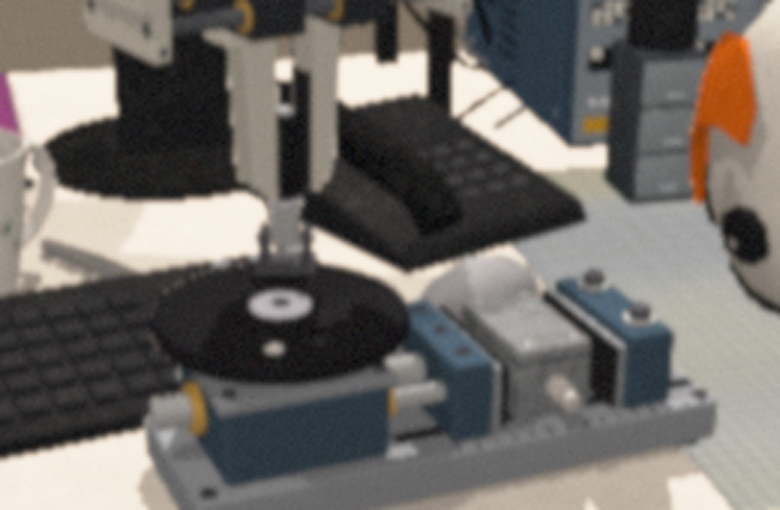

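```bash
sed -i 's/r=50/r=51/' rows.py; python3 rows.py 2.25 3.3 7;python3 rows.py 3.3 3.6 3;python3 rows.py 3.6 3.9 3;python3 rows.py 3.9 4.2 3;python3 rows.py 4.2 4.5 3;python3 rows.py 4.5 5.1 6
```

```text
[{"x": 5.6, "y": 0, "z": -5.3, "twist": 0}, {"x": 4.7, "y": 0, "z": -6.0, "twist": 0}, {"x": 3.8, "y": 0, "z": -6.6, "twist": 0}, {"x": 2.7, "y": 0, "z": -7.1, "twist": 0}, {"x": 1.7, "y": 0, "z": -7.5, "twist": 0}, {"x": 0.5, "y": 0, "z": -7.6, "twist": 0}, {"x": -0.6, "y": 0, "z": -7.6, "twist": 0}]
[{"x": -1.1, "y": 0, "z": -5.0, "twist": 0}, {"x": -1.5, "y": 0, "z": -4.9, "twist": 0}, {"x": -2.1, "y": 0, "z": -4.7, "twist": 0}]
[{"x": -2.4, "y": 0, "z": -4.4, "twist": 0}, {"x": -3.0, "y": 0, "z": -4.2, "twist": 0}, {"x": -3.3, "y": 0, "z": -3.9, "twist": 0}]
[{"x": -3.7, "y": 0, "z": -3.5, "twist": 0}, {"x": -4.0, "y": 0, "z": -3.1, "twist": 0}, {"x": -4.3, "y": 0, "z": -2.8, "twist": 0}]
[{"x": -4.6, "y": 0, "z": -2.2, "twist": 0}, {"x": -4.7, "y": 0, "z": -1.8, "twist": 0}, {"x": -4.9, "y": 0, "z": -1.4, "twist": 0}]
[{"x": -5.1, "y": 0, "z": -0.8, "twist": 0}, {"x": -5.1, "y": 0, "z": -0.3, "twist": 0}, {"x": -5.1, "y": 0, "z": 0.2, "twist": 0}, {"x": -5.0, "y": 0, "z": 0.7, "twist": 0}, {"x": -5.0, "y": 0, "z": 1.2, "twist": 0}, {"x": -4.8, "y": 0, "z": 1.7, "twist": 0}]
```

```bash
python3 -m inch '[{"x": 6.0, "y": 0, "z": -4.7, "twist": 0}, {"x": 5.0, "y": 0, "z": -5.8, "twist": 0}, {"x": 3.8, "y": 0, "z": -6.6, "twist": 0}, {"x": 2.7, "y": 0, "z": -7.1, "twist": 0}]' ; python3 -c "from h import *;crank()"; python3 -m inch '[{"x": 1.7, "y": 0, "z": -7.5, "twist": 0}, {"x": 0.5, "y": 0, "z": -7.6, "twist": 0}, {"x": -0.6, "y": 0, "z": -7.6, "twist": 0}]'; python3 - <<'E'
from h import *
crank()
s=snap('scene','s11.png');img=s['color'][120:290,120:380,::-1];cv2.imwrite('pics/s11z.png',cv2.resize(img,None,fx=3,fy=3,interpolation=2))
crank()
E
```

```text
t: 9.65
tool_pos: [0.5233, -0.2584, 0.3259]
orientation: [-1.566, -0.089, 0.09]
force: [-2.2, 8.1, 7.7]
opening: 0.017
t 9.65 grasp [ 0.5231 -0.258   0.1589] zang 1.685 F [-2.2  8.1  7.7] op 0.017 q5 -0.66
r 50.17 s 2.826 Frad 1.32 Ftan -8.3
t: 9.95
tool_pos: [0.5279, -0.2808, 0.326]
orientation: [-1.566, -0.09, 0.089]
force: [2.0, 8.8, 4.6]
opening: 0.0176
t 9.95 grasp [ 0.528  -0.2803  0.159 ] zang 1.685 F [2.  8.8 4.6] op 0.0176 q5 -0.69
r 50.57 s 3.284 Frad 1.76 Ftan -8.84
t 10.0 grasp [ 0.528  -0.2817  0.1591] zang 1.684 F [3.3 5.5 1.3] op 0.0171 q5 -0.69
r 50.58 s 3.312 Frad 2.97 Ftan -5.68
```

View pics/s11z.png

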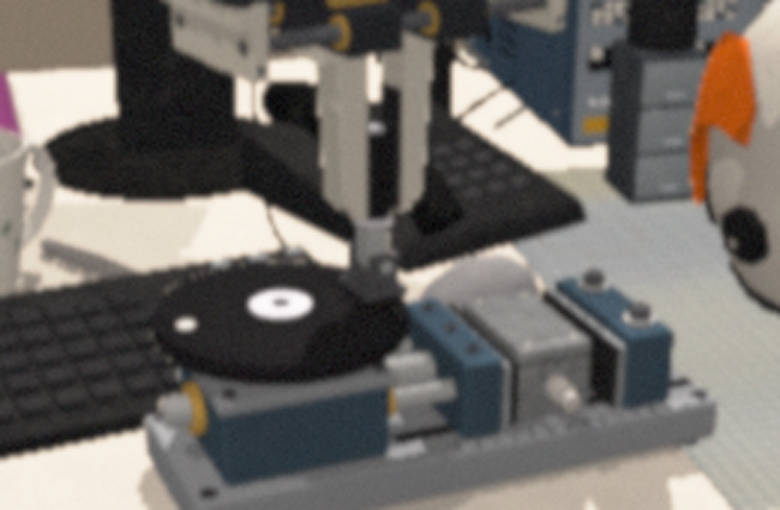

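```bash
python3 -m inch '[{"x": -0.3, "y": 0, "z": -5.0, "twist": 0}, {"x": -1.0, "y": 0, "z": -4.9, "twist": 0}, {"x": -2.0, "y": 0, "z": -4.7, "twist": 0}]' ; python3 - <<'E'
from h import *
crank();snap('scene','s12.png');crank()
E
python3 -m inch '[{"x": -2.4, "y": 0, "z": -4.4, "twist": 0}, {"x": -3.0, "y": 0, "z": -4.2, "twist": 0}, {"x": -3.3, "y": 0, "z": -3.9, "twist": 0}]'; python3 - <<'E'
from h import *
crank()
s=snap('scene','s13.png');img=s['color'][120:290,120:380,::-1];cv2.imwrite('pics/s13z.png',cv2.resize(img,None,fx=3,fy=3,interpolation=2))
crank()
E
```

```text
t: 10.3
tool_pos: [0.5259, -0.2956, 0.326]
orientation: [-1.566, -0.089, 0.09]
force: [0.3, 7.9, 6.8]
opening: 0.0173
t 10.3 grasp [ 0.5258 -0.2952  0.159 ] zang 1.685 F [0.3 7.9 6.8] op 0.0173 q5 -0.71
r 51.04 s 3.582 Frad -2.23 Ftan -7.61
t 10.35 grasp [ 0.5255 -0.2961  0.159 ] zang 1.684 F [0.6 6.  4.4] op 0.018 q5 -0.71
r 51.05 s 3.601 Frad -1.41 Ftan -5.82
t: 10.65
tool_pos: [0.5189, -0.3091, 0.326]
orientation: [-1.567, -0.09, 0.089]
force: [3.2, 7.2, 4.7]
opening: 0.0176
t 10.65 grasp [ 0.519  -0.3087  0.159 ] zang 1.685 F [3.2 7.2 4.7] op 0.0176 q5 -0.74
r 51.16 s 3.879 Frad -1.66 Ftan -7.72
t 10.7 grasp [ 0.5185 -0.3095  0.159 ] zang 1.684 F [2.7 6.3 4. ] op 0.0173 q5 -0.74
r 51.18 s 3.897 Frad -1.63 Ftan -6.66
```

View pics/s13z.png

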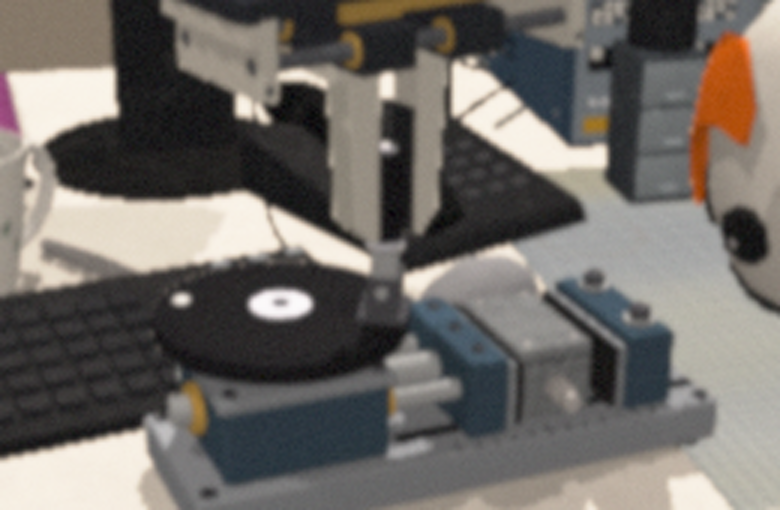

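```bash
python3 -m inch '[{"x": -3.7, "y": 0, "z": -3.5, "twist": 0}, {"x": -4.0, "y": 0, "z": -3.1, "twist": 0}, {"x": -4.3, "y": 0, "z": -2.8, "twist": 0}]' ; python3 - <<'E'
from h import *
crank();s=snap('scene','s14.png');crank()
img=s['color'][180:270,230:360,::-1];cv2.imwrite('pics/s14z.png',cv2.resize(img,None,fx=6,fy=6,interpolation=2))
E
```

```text
t: 11.0
tool_pos: [0.5082, -0.3198, 0.326]
orientation: [-1.567, -0.091, 0.088]
force: [4.6, 5.9, 2.6]
opening: 0.0174
t 11.0 grasp [ 0.5085 -0.3195  0.159 ] zang 1.685 F [4.6 5.9 2.6] op 0.0174 q5 -0.76
r 51.16 s 4.175 Frad -1.93 Ftan -7.25
t 11.05 grasp [ 0.5078 -0.3201  0.159 ] zang 1.684 F [4.  5.1 4.8] op 0.0177 q5 -0.76
r 51.22 s 4.192 Frad -1.74 Ftan -6.26
```

View pics/s14z.png

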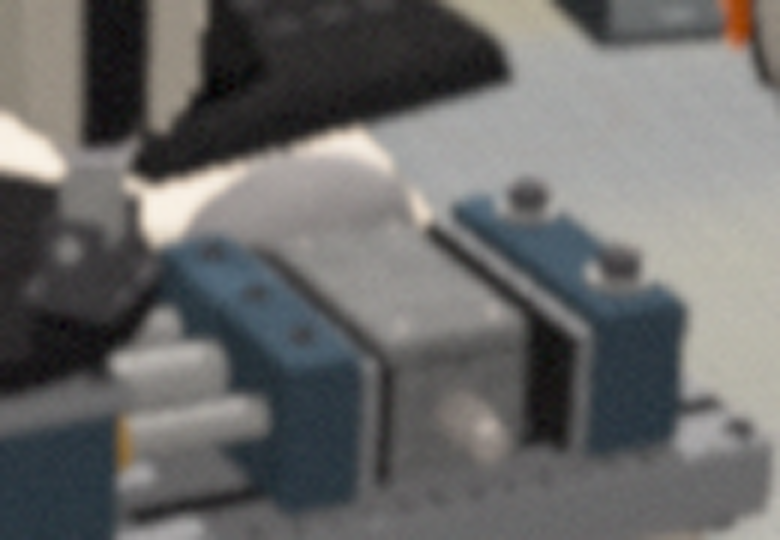

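```bash
python3 -m inch '[{"x": -4.6, "y": 0, "z": -2.2, "twist": 0}, {"x": -4.7, "y": 0, "z": -1.8, "twist": 0}, {"x": -4.9, "y": 0, "z": -1.4, "twist": 0}]' ; python3 - <<'E'
from h import *
crank();s=snap('scene','s15.png');crank()
E
python3 -m inch '[{"x": -5.1, "y": 0, "z": -0.8, "twist": 0}, {"x": -5.1, "y": 0, "z": -0.3, "twist": 0}]' ; python3 - <<'E'
from h import *
crank();s=snap('scene','s16.png');crank()
img=s['color'][180:270,230:360,::-1];cv2.imwrite('pics/s16z.png',cv2.resize(img,None,fx=6,fy=6,interpolation=2))
E
```

```text
t: 11.35
tool_pos: [0.4948, -0.327, 0.3261]
orientation: [-1.568, -0.091, 0.088]
force: [6.4, 4.5, 2.5]
opening: 0.0175
t 11.35 grasp [ 0.4952 -0.3268  0.1591] zang 1.685 F [6.4 4.5 2.5] op 0.0175 q5 -0.79
r 51.13 s 4.472 Frad -2.04 Ftan -7.6
t 11.4 grasp [ 0.4944 -0.3271  0.159 ] zang 1.684 F [5.1 3.6 2.8] op 0.0175 q5 -0.79
r 51.13 s 4.489 Frad -1.69 Ftan -6.04
t: 11.6
tool_pos: [0.4849, -0.3293, 0.326]
orientation: [-1.568, -0.091, 0.087]
force: [8.6, 3.9, 0.5]
opening: 0.0174
t 11.6 grasp [ 0.4853 -0.3292  0.159 ] zang 1.685 F [8.6 3.9 0.5] op 0.0174 q5 -0.8
r 51.01 s 4.672 Frad -2.53 Ftan -9.11
t 11.65 grasp [ 0.4844 -0.3294  0.159 ] zang 1.684 F [5.2 3.7 2.6] op 0.017 q5 -0.8
r 51.04 s 4.689 Frad -3.0 Ftan -5.68
```

View pics/s16z.png

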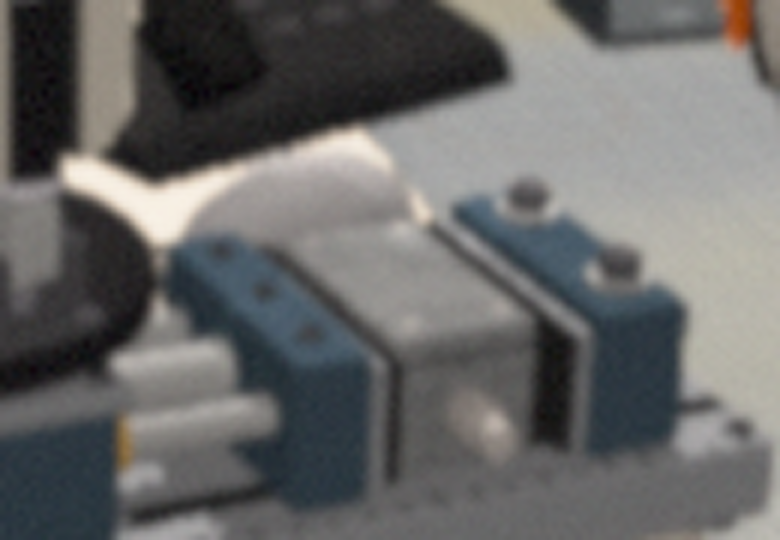

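```bash
python3 -m inch '[{"x": -5.1, "y": 0, "z": 0.2, "twist": 0}, {"x": -5.0, "y": 0, "z": 0.7, "twist": 0}]' ; python3 - <<'E'
from h import *
crank();s=snap('scene','s17.png');crank()
E
python3 -m inch '[{"x": -5.0, "y": 0, "z": 1.2, "twist": 0}, {"x": -4.8, "y": 0, "z": 1.7, "twist": 0}]' ; python3 - <<'E'
from h import *
crank();s=snap('scene','s18.png');crank()
img=s['color'][180:270,230:360,::-1];cv2.imwrite('pics/s18z.png',cv2.resize(img,None,fx=6,fy=6,interpolation=2))
E
python3 rows.py 5.1 5.9 8
```

```text
t: 11.85
tool_pos: [0.4748, -0.3297, 0.3261]
orientation: [-1.569, -0.091, 0.087]
force: [8.4, 1.7, 0.8]
opening: 0.0174
t 11.85 grasp [ 0.4752 -0.3296  0.1591] zang 1.684 F [8.4 1.7 0.8] op 0.0174 q5 -0.81
r 50.89 s 4.871 Frad -2.05 Ftan -8.3
t 11.9 grasp [ 0.4744 -0.3296  0.159 ] zang 1.684 F [6.2 3.  2.4] op 0.0175 q5 -0.81
r 50.86 s 4.886 Frad -3.39 Ftan -6.04
t: 12.1
tool_pos: [0.4647, -0.328, 0.3261]
orientation: [-1.569, -0.091, 0.087]
force: [8.0, 2.2, -0.0]
opening: 0.0176
t 12.1 grasp [ 0.4652 -0.328   0.1591] zang 1.684 F [ 8.   2.2 -0. ] op 0.0176 q5 -0.82
r 50.75 s 5.071 Frad -4.06 Ftan -7.28
t 12.15 grasp [ 0.4645 -0.3278  0.159 ] zang 1.684 F [6.2 2.2 1. ] op 0.0174 q5 -0.82
r 50.75 s 5.085 Frad -3.71 Ftan -5.48
[{"x": -4.6, "y": 0, "z": 2.1, "twist": 0}, {"x": -4.4, "y": 0, "z": 2.7, "twist": 0}, {"x": -4.1, "y": 0, "z": 3.0, "twist": 0}, {"x": -3.7, "y": 0, "z": 3.4, "twist": 0}, {"x": -3.5, "y": 0, "z": 3.8, "twist": 0}, {"x": -3.0, "y": 0, "z": 4.1, "twist": 0}, {"x": -2.6, "y": 0, "z": 4.4, "twist": 0}, {"x": -2.1, "y": 0, "z": 4.6, "twist": 0}]
```

View pics/s18z.png

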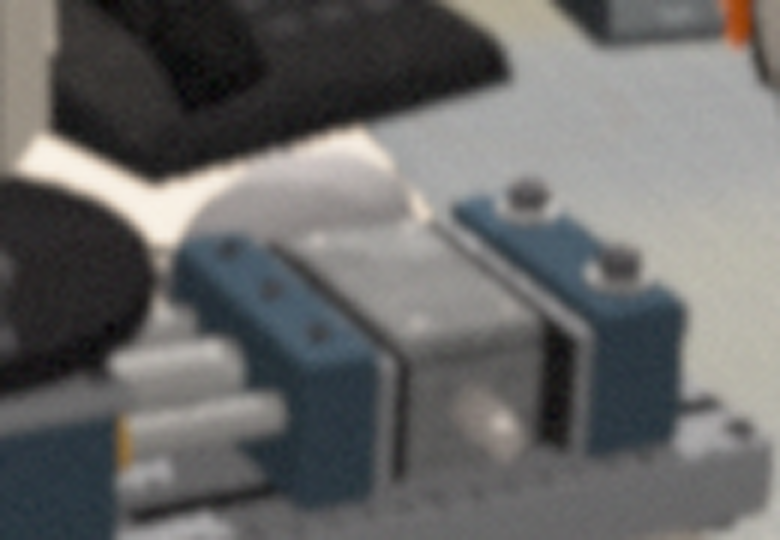

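```bash
python3 -m inch '[{"x": -4.5, "y": 0, "z": 2.3, "twist": 0}, {"x": -4.3, "y": 0, "z": 2.8, "twist": 0}]' ; python3 - <<'E'
from h import *
crank();s=snap('scene','s19.png');crank()
E
python3 -m inch '[{"x": -4.1, "y": 0, "z": 3.0, "twist": 0}]' ; python3 - <<'E'
from h import *
crank();s=snap('scene','s20.png');crank()
img=s['color'][180:270,230:360,::-1];cv2.imwrite('pics/s20z.png',cv2.resize(img,None,fx=6,fy=6,interpolation=2))
E
```

```text
t: 12.35
tool_pos: [0.4553, -0.3243, 0.326]
orientation: [-1.57, -0.091, 0.087]
force: [8.4, -0.6, -0.8]
opening: 0.0171
t 12.35 grasp [ 0.4558 -0.3244  0.159 ] zang 1.684 F [ 8.4 -0.6 -0.8] op 0.0171 q5 -0.82
r 50.5 s 5.27 Frad -3.07 Ftan -7.8
t 12.4 grasp [ 0.4551 -0.324   0.159 ] zang 1.684 F [6.6 0.1 0.4] op 0.0173 q5 -0.82
r 50.49 s 5.285 Frad -2.97 Ftan -5.84
t: 12.5
tool_pos: [0.451, -0.3219, 0.326]
orientation: [-1.57, -0.091, 0.087]
force: [9.3, -0.8, -2.2]
opening: 0.0176
t 12.5 grasp [ 0.4515 -0.322   0.159 ] zang 1.684 F [ 9.3 -0.8 -2.2] op 0.0176 q5 -0.83
r 50.45 s 5.367 Frad -4.15 Ftan -8.37
t 12.55 grasp [ 0.4509 -0.3216  0.159 ] zang 1.684 F [7.4 0.2 0.1] op 0.0174 q5 -0.83
r 50.4 s 5.382 Frad -4.1 Ftan -6.19
```

View pics/s20z.png

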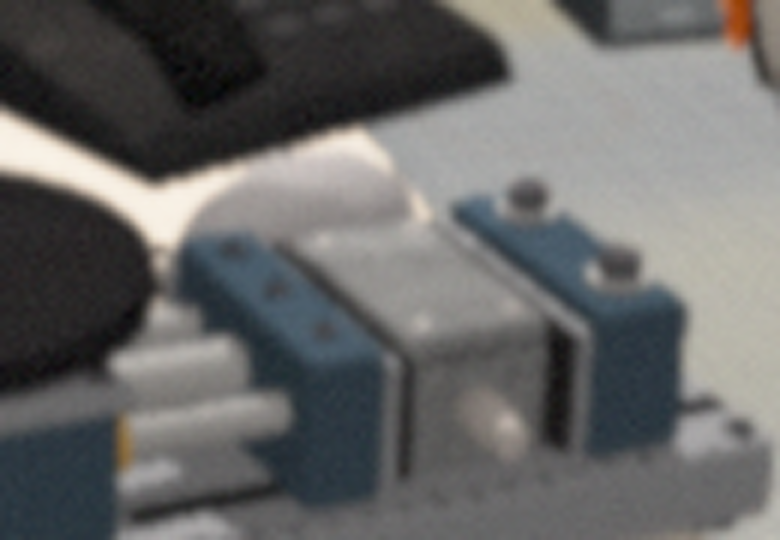

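```bash
python3 -m inch '[{"x": -3.7, "y": 0, "z": 3.4, "twist": 0}]' ; python3 - <<'E'
from h import *
crank();s=snap('scene','s21.png');crank()
E
python3 -m inch '[{"x": -3.5, "y": 0, "z": 3.8, "twist": 0}]' ; python3 - <<'E'
from h import *
crank();s=snap('scene','s22.png');crank()
E
python3 -m inch '[{"x": -2.8, "y": 0, "z": 4.1, "twist": 0}]' ; python3 - <<'E'
from h import *
crank();s=snap('scene','s23.png');crank()
img=s['color'][180:270,230:360,::-1];cv2.imwrite('pics/s23z.png',cv2.resize(img,None,fx=6,fy=6,interpolation=2))
E
```

```text
t: 12.65
tool_pos: [0.447, -0.319, 0.3261]
orientation: [-1.57, -0.091, 0.086]
force: [9.5, -2.0, -2.9]
opening: 0.0172
t 12.65 grasp [ 0.4475 -0.3192  0.1591] zang 1.684 F [ 9.5 -2.  -2.9] op 0.0172 q5 -0.83
r 50.35 s 5.464 Frad -4.07 Ftan -8.85
t 12.7 grasp [ 0.447  -0.3188  0.159 ] zang 1.684 F [ 7.3 -0.2 -0.8] op 0.0175 q5 -0.83
r 50.31 s 5.478 Frad -4.29 Ftan -5.95
t: 12.8
tool_pos: [0.4432, -0.3158, 0.3261]
orientation: [-1.571, -0.092, 0.086]
force: [11.5, -2.8, -4.0]
opening: 0.0176
t 12.8 grasp [ 0.4438 -0.316   0.1591] zang 1.684 F [11.5 -2.8 -4. ] op 0.0176 q5 -0.83
r 50.24 s 5.561 Frad -5.64 Ftan -10.41
t 12.85 grasp [ 0.4432 -0.3155  0.1591] zang 1.684 F [ 8.3 -1.9 -2.5] op 0.0173 q5 -0.83
r 50.23 s 5.577 Frad -4.3 Ftan -7.38
t: 12.95
tool_pos: [0.4399, -0.3122, 0.3261]
orientation: [-1.572, -0.092, 0.086]
force: [10.6, -4.3, -4.9]
opening: 0.0171
t 12.95 grasp [ 0.4405 -0.3126  0.1591] zang 1.684 F [10.6 -4.3 -4.9] op 0.0171 q5 -0.83
r 50.09 s 5.656 Frad -4.88 Ftan -10.32
t 13.0 grasp [ 0.44   -0.3121  0.1591] zang 1.684 F [ 8.7 -4.4 -2.1] op 0.0176 q5 -0.83
r 50.1 s 5.67 Frad -3.57 Ftan -9.02
```

View pics/s23z.png

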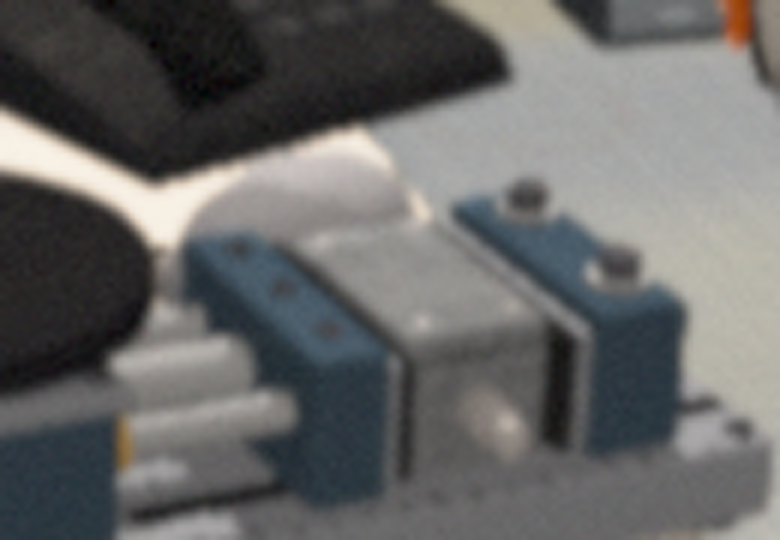

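```bash
python3 -m inch '[{"x": -1.2, "y": 0, "z": 2.2, "twist": 0}]' ; python3 - <<'E'
from h import *
crank();s=snap('scene','s24.png');crank()
E
python3 -m inch '[{"x": 0, "y": 0, "z": 0, "twist": 0},{"x": 0, "y": 0, "z": 0, "twist": 0},{"x": 0, "y": 0, "z": 0, "twist": 0}]'
python3 - <<'E'
from h import *
crank();s=snap('scene','s25.png');crank()
img=s['color'][120:290,120:380,::-1];cv2.imwrite('pics/s25z.png',cv2.resize(img,None,fx=3,fy=3,interpolation=2))
a=load('s18')
E
```

```text
t: 13.1
tool_pos: [0.4383, -0.3102, 0.3261]
orientation: [-1.572, -0.091, 0.086]
force: [10.4, -6.7, -4.1]
opening: 0.0174
t 13.1 grasp [ 0.4389 -0.3107  0.1591] zang 1.684 F [10.4 -6.7 -4.1] op 0.0174 q5 -0.82
r 50.05 s 5.705 Frad -3.76 Ftan -11.75
t 13.15 grasp [ 0.4387 -0.3104  0.1591] zang 1.684 F [ 9.3 -5.  -3.1] op 0.0175 q5 -0.82
r 50.03 s 5.712 Frad -4.08 Ftan -9.77
t: 13.45
tool_pos: [0.4383, -0.3101, 0.3261]
orientation: [-1.571, -0.091, 0.087]
force: [8.8, -3.6, -2.7]
opening: 0.0171
t 13.45 grasp [ 0.4388 -0.3105  0.1591] zang 1.684 F [ 8.8 -3.6 -2.7] op 0.0171 q5 -0.82
r 50.05 s 5.711 Frad -4.54 Ftan -8.38
t 13.5 grasp [ 0.4388 -0.3105  0.1591] zang 1.684 F [ 8.2 -3.  -3.9] op 0.0171 q5 -0.82
r 50.04 s 5.711 Frad -4.41 Ftan -7.55
```

View pics/s25z.png

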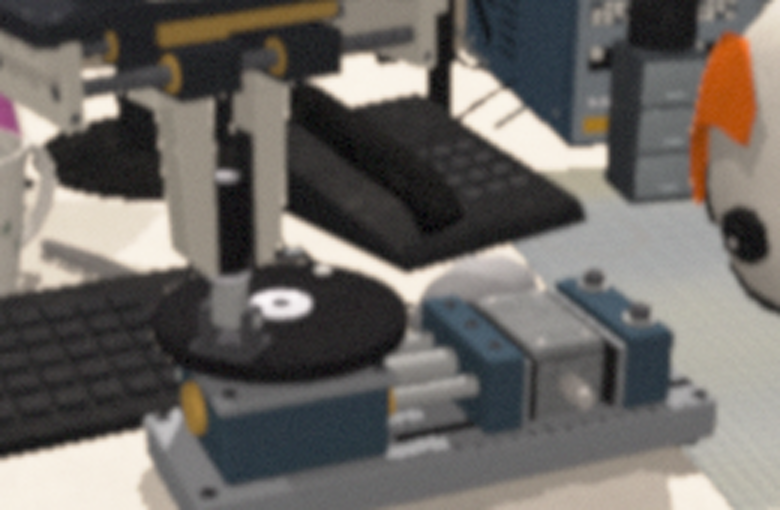

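```bash
python3 -m inch '[{"x": 0, "y": 0, "z": 0, "twist": 0},{"x": 0, "y": 0, "z": 0, "twist": 0},{"x": 0, "y": 0, "z": 0, "twist": 0},{"x": 0, "y": 0, "z": 0, "twist": 0},{"x": 0, "y": 0, "z": 0, "twist": 0}]' 0
python3 - <<'E'
from h import *
crank();s=snap('scene','s26.png')
img=s['color'][120:290,120:380,::-1];cv2.imwrite('pics/s26z.png',cv2.resize(img,None,fx=3,fy=3,interpolation=2))
E
```

```text
t: 14.0
tool_pos: [0.4374, -0.3097, 0.3257]
orientation: [-1.569, -0.088, 0.089]
force: [0.6, 0.6, 0.4]
opening: 0.0456
t 14.0 grasp [ 0.4373 -0.3096  0.1587] zang 1.684 F [0.6 0.6 0.4] op 0.0456 q5 -0.82
r 50.65 s 5.741 Frad -0.82 Ftan 0.16
```

View pics/s26z.png

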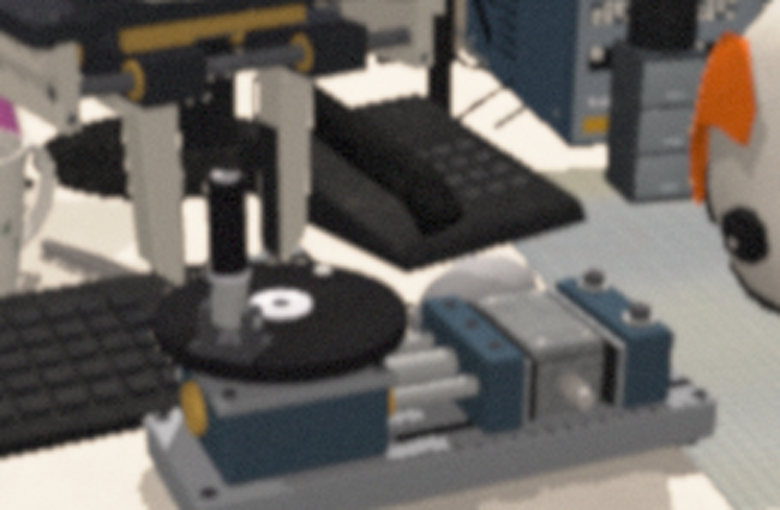

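```bash
python3 -m inch '[{"x": 0, "y": -11, "z": 0, "twist": 0},{"x": 0, "y": -15, "z": 0, "twist": 0},{"x": 0, "y": -15, "z": 0, "twist": 0},{"x": 0, "y": -14, "z": 0, "twist": 0},{"x": -11.2, "y": 0, "z": -7.2, "twist": 0},{"x": -11.2, "y": 0, "z": -7.2, "twist": 0},{"x": -11.2, "y": 0, "z": -7.3, "twist": 0}]'
python3 -m inch '[{"x": 0, "y": 0, "z": 0, "twist": 0.14},{"x": 0, "y": 0, "z": 0, "twist": 0.14},{"x": 0, "y": 0, "z": 0, "twist": 0.14},{"x": 0, "y": 0, "z": 0, "twist": 0.14},{"x": 0, "y": 0, "z": 0, "twist": 0.14},{"x": 0, "y": 0, "z": 0, "twist": 0.14},{"x": 0, "y": 0, "z": 0, "twist": 0.14},{"x": 0, "y": 0, "z": 0, "twist": 0.02},{"x": 0, "y": 0, "z": 0, "twist": 0}]' -1 20
python3 - <<'E'
from h import *
p,R,s=pose(); print(R.T@(np.array([.4388,-.3105,.159])-p)*1000)
s=snap('scene','s27.png');img=s['color'][100:290,120:380,::-1];cv2.imwrite('pics/s27z.png',cv2.resize(img,None,fx=3,fy=3,interpolation=2))
E
```

```text
t: 14.75
tool_pos: [0.4053, -0.3357, 0.3801]
orientation: [-1.568, -0.088, 0.089]
force: [-0.2, 0.3, -0.1]
opening: 0.0463
t: 15.65
tool_pos: [0.4058, -0.3354, 0.3801]
orientation: [-1.458, 0.692, -0.69]
force: [-0.3, 0.8, -0.0]
opening: 0.0006
t 15.65 grasp [ 0.4057 -0.3353  0.2131] zang 0.686 F [-0.3  0.8 -0. ] op 0.0006 q5 0.1
[ 1.84507672 54.12817535 41.34161445]
```

View pics/s27z.png

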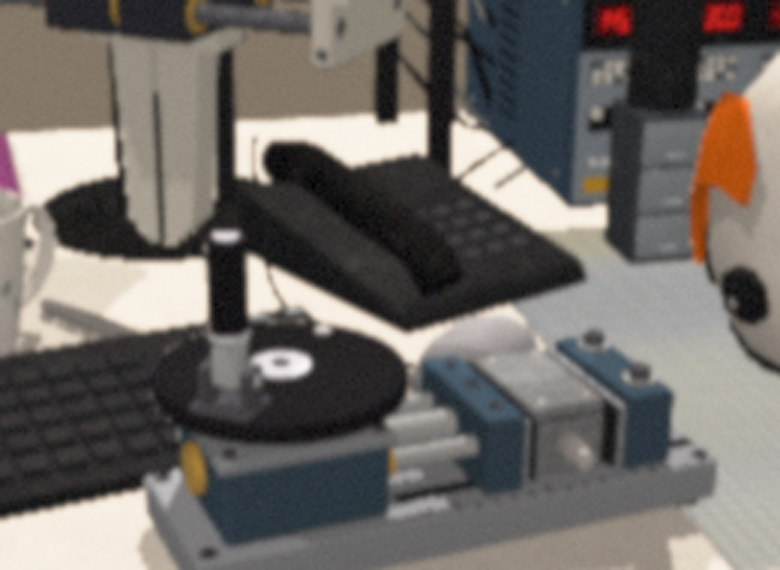

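```bash
python3 -m inch '[{"x": 1.8, "y": 15, "z": 0, "twist": 0},{"x": 0, "y": 15, "z": 0, "twist": 0},{"x": 0, "y": 0, "z": 11, "twist": 0},{"x": 0, "y": 0, "z": 11, "twist": 0},{"x": 0, "y": 0, "z": 7, "twist": 0},{"x": 0, "y": 0, "z": 7, "twist": 0},{"x": 0, "y": 1.4, "z": 6, "twist": 0},{"x": 0, "y": 1.4, "z": 6, "twist": 0}]'
python3 - <<'E'
from h import *
p,R,s=pose(); print(R.T@(np.array([.4388,-.3105,.159])-p)*1000)
s=snap('scene','s28.png');img=s['color'][100:290,120:380,::-1];cv2.imwrite('pics/s28z.png',cv2.resize(img,None,fx=3,fy=3,interpolation=2))
E
```

```text
t: 16.5
tool_pos: [0.4456, -0.3058, 0.3486]
orientation: [-1.458, 0.691, -0.693]
force: [-1.0, 0.1, 1.1]
opening: 0.0007
t 16.5 grasp [ 0.4457 -0.3059  0.1816] zang 0.684 F [-1.   0.1  1.1] op 0.0007 q5 0.19
[-0.84712679 22.57451387 -8.25156965]
```

View pics/s28z.png

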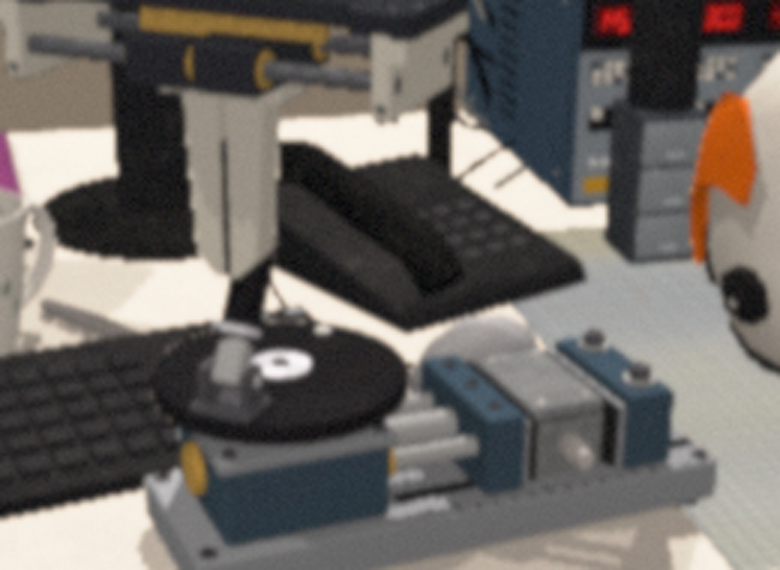

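Folding as planned; wheel unmoved. Continue along the arc.

```bash
python3 -m inch '[{"x": 0, "y": 2.8, "z": 5.6, "twist": 0},{"x": 0, "y": 2.8, "z": 5.6, "twist": 0},{"x": 0, "y": 3.3, "z": 4, "twist": 0},{"x": 0, "y": 3.3, "z": 4, "twist": 0},{"x": 0, "y": 3.9, "z": 3.2, "twist": 0},{"x": 0, "y": 3.9, "z": 3.2, "twist": 0},{"x": 0, "y": 4.5, "z": 2.3, "twist": 0},{"x": 0, "y": 4.5, "z": 2.3, "twist": 0},{"x": 0, "y": 4.0, "z": 1.4, "twist": 0},{"x": 0, "y": 0, "z": 0, "twist": 0}]'
python3 - <<'E'
from h import *
p,R,s=pose(); print(R.T@(np.array([.4388,-.3105,.114])-p)*1000)
s=snap('scene','s29.png');img=s['color'][100:290,120:380,::-1];cv2.imwrite('pics/s29z.png',cv2.resize(img,None,fx=3,fy=3,interpolation=2))
E
```

```text
t: 17.55
tool_pos: [0.4692, -0.2859, 0.3141]
orientation: [-1.457, 0.694, -0.691]
force: [-0.4, -0.3, 0.3]
opening: 0.001
t 17.55 grasp [ 0.4691 -0.2857  0.1471] zang 0.684 F [-0.4 -0.3  0.3] op 0.001 q5 0.25
[  0.13524452  33.06738368 -39.08974446]
```

View pics/s29z.png

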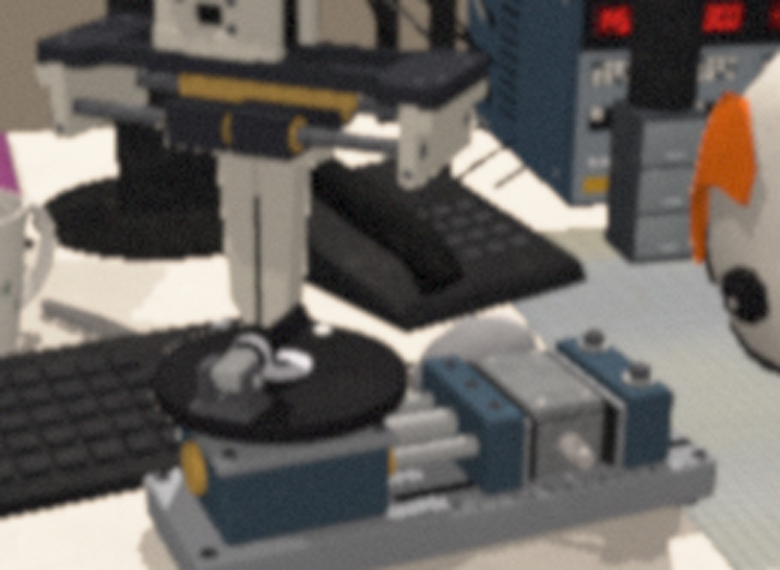

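```bash
python3 -m inch '[{"x": 0, "y": 2, "z": 0.5, "twist": 0},{"x": 0, "y": 2, "z": 0, "twist": 0},{"x": 0, "y": 2, "z": 0, "twist": 0}]';python3 -m inch '[{"x": 0, "y": 1, "z": 0, "twist": 0},{"x": 0, "y": 0, "z": 0, "twist": 0}]'
python3 - <<'E'
from h import *
p,R,s=pose(); print(R.T@(np.array([.4388,-.3105,.114])-p)*1000)
s=snap('scene','s30.png');img=s['color'][100:290,120:380,::-1];cv2.imwrite('pics/s30z.png',cv2.resize(img,None,fx=3,fy=3,interpolation=2))
E
```

```text
t: 17.9
tool_pos: [0.4699, -0.2858, 0.3091]
orientation: [-1.457, 0.692, -0.693]
force: [0.0, 0.9, 4.1]
opening: 0.0005
t: 18.1
tool_pos: [0.4701, -0.2861, 0.309]
orientation: [-1.458, 0.691, -0.694]
force: [-0.6, -0.3, 5.4]
opening: 0.0004
t 18.1 grasp [ 0.4704 -0.2863  0.142 ] zang 0.684 F [-0.6 -0.3  5.4] op 0.0004 q5 0.25
[ -1.24607882  28.01004077 -39.81223838]
```

View pics/s30z.png

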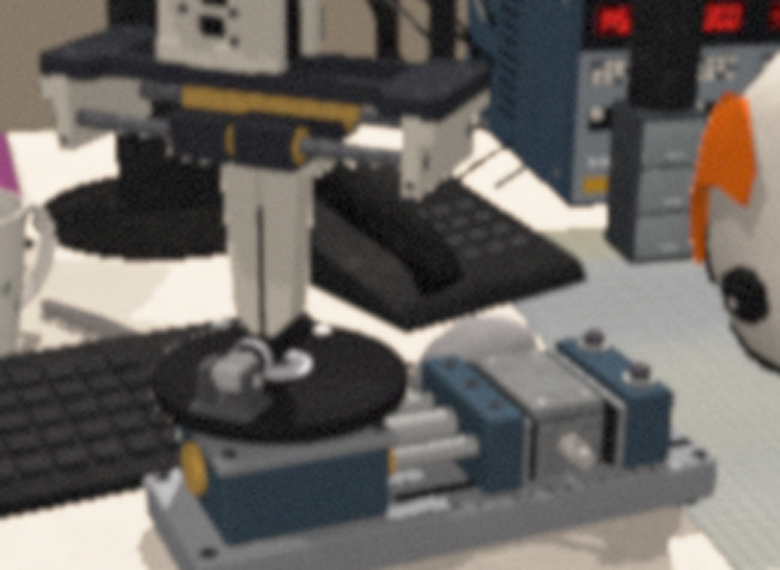

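```bash
python3 -m inch '[{"x": 0, "y": 1.5, "z": 0, "twist": 0},{"x": 0, "y": 0, "z": 0, "twist": 0}]'; python3 -m inch '[{"x": 0, "y": -5, "z": 0, "twist": 0},{"x": 0, "y": -15, "z": 0, "twist": 0},{"x": 0, "y": -25, "z": 0, "twist": 0},{"x": 0, "y": -30, "z": 0, "twist": 0},{"x": 0, "y": -30, "z": 0, "twist": 0},{"x": 0, "y": -30, "z": 0, "twist": 0},{"x": 0, "y": 0, "z": -30, "twist": 0},{"x": 0, "y": 0, "z": -30, "twist": 0},{"x": 0, "y": 0, "z": -30, "twist": 0},{"x": 0, "y": 0, "z": -30, "twist": 0},{"x": 0, "y": 0, "z": -30, "twist": 0},{"x": 0, "y": 0, "z": -20, "twist": 0}]'
python3 - <<'E'
from h import *
p,R,s=pose()
s=snap('scene','s31.png');img=s['color'][100:290,120:380,::-1];cv2.imwrite('pics/s31z.png',cv2.resize(img,None,fx=3,fy=3,interpolation=2))
c=snap('top','t31.png')
P=pts(c);b=load('top0');Pb=pts(b)
E
```

```text
t: 18.35
tool_pos: [0.4705, -0.2865, 0.3087]
orientation: [-1.459, 0.69, -0.696]
force: [-0.5, -0.2, 10.7]
opening: 0.0008
t: 19.55
tool_pos: [0.3364, -0.3941, 0.4423]
orientation: [-1.458, 0.693, -0.693]
force: [0.2, 0.7, -0.2]
opening: 0.0003
t 19.55 grasp [ 0.3364 -0.3942  0.2753] zang 0.683 F [ 0.2  0.7 -0.2] op 0.0003 q5 -0.07
```

View pics/s31z.png

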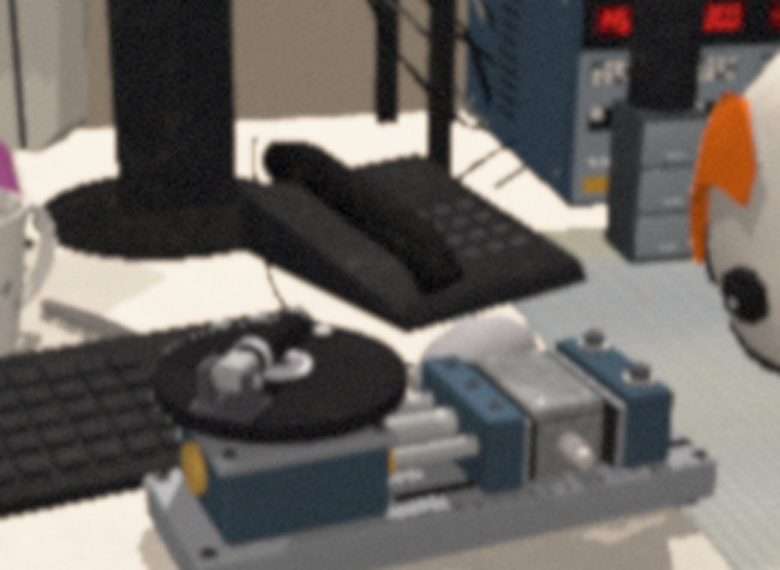

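View pics/t31.png

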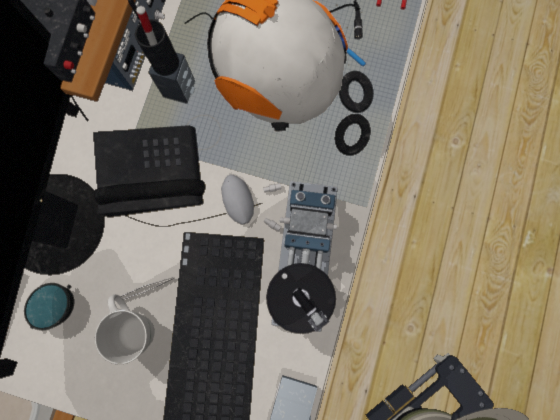

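```bash
python3 - <<'E'
from h import *
c=load('t31');P=pts(c);b=load('top0');Pb=pts(b)
H=np.array([.4775,-.2788]);f=np.pi+.113-5.711
er=np.array([np.cos(f),np.sin(f)]);et=np.array([-er[1],er[0]])
for nm,Q,e in(('now',P,er),('start',Pb,np.array([np.cos(3.2546),np.sin(3.2546)]))):
    t=np.array([-e[1],e[0]]);d=Q[...,:2]-H;r=d@e;w=d@t
    for a in range(-20,36,8):
        m=(abs(r-a/1000)<.004)&(abs(w)<.004)&(Q[...,2]>.08)&(Q[...,2]<.2);print(nm,a,np.median(Q[m][:,2]).round(4),m.sum())
for u,v in[(285,275),(284,276)]:
    d=onz(c,u,v,.098)[:2]-H;print(np.hypot(*d),np.arctan2(d[1],d[0]), 'expect',(f+np.pi))
# box level
m=(P[...,2]>.055)&(P[...,2]<.085);q=P[(m)];
box=P[215:232,297:325].reshape(-1,3);A=np.c_[box[:,:2],np.ones(len(box))];print('box plane',np.linalg.lstsq(A,box[:,2],rcond=None)[0],np.median(box[:,2]))
d=np.abs(P[...,2]-Pb[...,2]);print('side diff',(d[170:240,215:280]>.006).sum())
E
```

```text
now -20 0.0996 20
now -12 0.1227 23
now -4 0.1228 22
now 4 0.1228 21
now 12 0.123 22
now 20 0.1227 22
now 28 0.123 22
start -20 0.1005 19
start -12 0.1228 20
start -4 0.1226 25
start 4 0.1232 21
start 12 0.1234 22
start 20 0.1227 22
start 28 0.123 24
0.04923264424389533 0.6184092132025125 expect 0.6851853071795859
0.048837763976820714 0.6689427918591266 expect 0.6851853071795859
box plane [-1.95977528  0.20140058  1.33761098] 0.06847503267806546
side diff 80
```

```bash
python3 - <<'E'
from h import *
c=load('t31');P=pts(c);b=load('top0');Pb=pts(b)
box=P[213:228,297:322].reshape(-1,3);k=abs(box[:,2]-np.median(box[:,2]))<.004;box=box[k];A=np.c_[box[:,:2],np.ones(len(box))];print(np.linalg.lstsq(A,box[:,2],rcond=None)[0],k.sum(),np.median(box[:,2]))
for nm,im in(('t31',c),('top0',b)):
    Q=pts(im)
    for n,(v0,v1,u0,u1) in dict(mouse=(165,230,212,259),ad1=(180,197,262,287),ad2=(214,232,262,281)).items():
        m=np.zeros(Q.shape[:2],bool);m[v0:v1,u0:u1]=1;m&=(Q[...,2]>.006)&(Q[...,2]<.045);print(nm,n,Q[m].mean(0).round(4),m.sum())
img=c['color'][150:360,230:370,::-1];cv2.imwrite('pics/t31z.png',cv2.resize(img,None,fx=2.8,fy=2.8,interpolation=2))
E
```

```text
[-0.01367521 -0.00693278  0.07504807] 370 0.06857281171636097
t31 mouse [ 0.6682 -0.1517  0.0261] 1178
t31 ad1 [ 0.6958 -0.2204  0.0128] 103
t31 ad2 [ 0.6216 -0.222   0.0127] 107
top0 mouse [ 0.6684 -0.1518  0.0262] 1178
top0 ad1 [ 0.6958 -0.2206  0.0128] 104
top0 ad2 [ 0.6217 -0.2219  0.0125] 105
```

View pics/t31z.png

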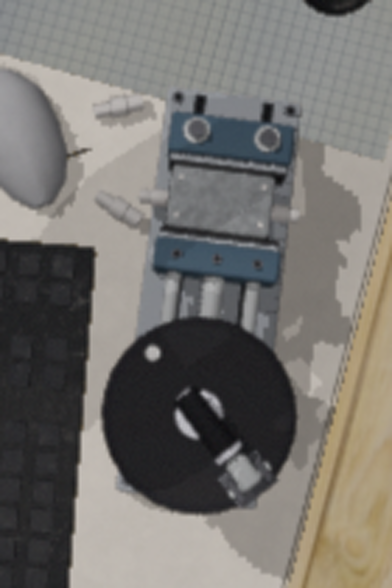

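The handle lies folded, the box is level and held between the jaws, and the adapters and mouse have not moved. Handing in.

```bash
python3 -c "
from h import *
pose();print(robot.close_job())"
```

```text
t 19.65 grasp [ 0.3361 -0.3946  0.2752] zang 0.681 F [0.3 0.9 0.2] op 0.0004 q5 -0.07
the job is handed in; nothing more can be done
None
```

I swung the handle upright and cranked the wheel about 5.7 rad clockwise until the jaw gripped the box. I then folded the handle flat, backed the arm clear and handed the job in at 19.7 s. No verdict was reported.

- **Raising the handle:** My first pinch left it about 10–15° short of upright, so I turned the hand and squeezed it against its stop.
- **Grip:** The force at the handle rose about 3.8 N over running free, both while moving and just after stopping. That suggests roughly 40–50 N on the box, but it is inferred, because jaw force can't be read directly. The handle reading fell to about 8 N while I held still, and I saw no jaw movement when I let go.
- **Handle:** Its top is 123 mm over the desk along its whole length, the same as when it was folded at the start.
- **Box:** It is level to within about 0.015 rad. Its top is at 68.5 mm, so it is sitting on the bed.
- **Adapters and mouse:** Their positions changed by less than 0.5 mm.
- **Wheel angle:** The wheel's white dot agreed with the cranked angle to within 0.02–0.07 rad, depending on which pixel I took. That is within pixel accuracy, so I count it as agreeing.
- **Failed first readings:** A first box-level fit included the box's edge and was wrong, so I redid it. A raw depth comparison around the adapters and mouse flagged 80 pixels, but measuring each item's position showed no movement.

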